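# Find the key, load the registered-mail drawer

### The job

The small registered-mail drawer is locked and one of the three keys in the stand fits: try them until one turns clockwise a quarter turn, putting wrong ones back upright in the stand. Pull the drawer out and stack all the flat cartons from the table in it as one neat pile, flat, the same way up as now, edges flush. Then push the drawer fully shut, lock it again and put the key back upright in the stand; do not disturb the other things on the table.

Things in the scene. Friction and masses are not known exactly. Their poses are not given: they have to be found in the camera images.
- unit: Green steel drawer unit with a clear top over the drawer, fixed, 200 deep (x) x 333 wide (y) x 80 mm high. Origin on the table under the middle of the drawer's front; x points into the unit (away from the robot), y to the robot's left, z up. Drawer at y -121 to +121 mm; lock in the closed column on the right, keyhole at x 35, y -165 mm.
- keyhole (a point): Middle of the keyhole in the flat top of the unit, 80 mm above the table; axes of the unit. A slot 32 mm long (along the unit's x), 9 mm wide. A key goes straight down, blade along the slot, until its collar sits on the top; only then does its tip engage. The two wrong keys go in too, but jam after 0.1 to 0.25 rad (forced, they slip in the hand). The right key, once turned, cannot be lifted out unless turned back.
- lock (a joint): Angle of the hidden rotor in the lock (the key's collar shows it): 0 locked, grows as the key is turned clockwise from above, stop at 1.4 rad, stays where left, lags the key by up to 0.15 rad of play. From 0.9 rad the drawer is free; below that a bolt holds it. Which key fits changes from start to start and cannot be seen.
- drawer (a joint): How far the drawer is pulled out (m): 0 shut, 0.16 stop. Slides along the unit's -x (towards the robot); about 1.5 N of friction, stays where it is left.
- drawer_handle (a point): Top edge of the drawer's pull, 20 mm out from the front; moves with the drawer, axes of the unit. The pull is a dark upright fin in the middle of the front: 14 mm wide (y), reaching 4 to 44 mm out (x), 38 mm tall, its top 66 mm above the table; its last 8 mm are 22 mm wide. Nothing beside it.
- drawer_in (a point): Centre of the drawer's inner floor, 12 mm above the table; moves with the drawer, axes of the unit. Inside 151 (x) x 232 mm (y); side walls rise 43 mm above the floor, the front 60 mm. Fully out, the whole inside lies in front of the unit, open from above. Clear height when shut 62 mm.
- stand: Grey plastic key stand fixed on the table, 180 (x) x 52 (y) x 60 mm high, origin under its centre. Three slots in its top at x = -60, 0, +60 mm, each 34 mm long (along x) and 11 mm wide, in which the keys stand with their collars on the top.
- key1: Steel key, 140 g; the three differ only in the height of a gap in the bits. Origin at the tip, z up the shank, x along the blade's width. From the tip: a drive tip 18 x 5 mm to 8 mm (lowest 3 mm: 14 x 3), bits 28 x 6 mm to 38, 7 mm round neck to 48, collar 40 x 20 mm to 54, round grip 16 mm thick to 90, small wire loop to 104. In the stand the tip is 12 mm above the table. Same after half a turn.
- key2: Steel key, 140 g; the three differ only in the height of a gap in the bits. Origin at the tip, z up the shank, x along the blade's width. From the tip: a drive tip 18 x 5 mm to 8 mm (lowest 3 mm: 14 x 3), bits 28 x 6 mm to 38, 7 mm round neck to 48, collar 40 x 20 mm to 54, round grip 16 mm thick to 90, small wire loop to 104. In the stand the tip is 12 mm above the table. Same after half a turn.
- key3: Steel key, 140 g; the three differ only in the height of a gap in the bits. Origin at the tip, z up the shank, x along the blade's width. From the tip: a drive tip 18 x 5 mm to 8 mm (lowest 3 mm: 14 x 3), bits 28 x 6 mm to 38, 7 mm round neck to 48, collar 40 x 20 mm to 54, round grip 16 mm thick to 90, small wire loop to 104. In the stand the tip is 12 mm above the table. Same after half a turn.
- carton1: Flat rigid brown mailing carton 96 (x) x 46 (y) x 14 mm (z), 50 to 100 g, origin in the centre of its underside. All alike; two to four of them are present.
- carton2: Flat rigid brown mailing carton 96 (x) x 46 (y) x 14 mm (z), 50 to 100 g, origin in the centre of its underside. All alike; two to four of them are present.
- carton3: Flat rigid brown mailing carton 96 (x) x 46 (y) x 14 mm (z), 50 to 100 g, origin in the centre of its underside. All alike; two to four of them are present.
- carton4: Flat rigid brown mailing carton 96 (x) x 46 (y) x 14 mm (z), 50 to 100 g, origin in the centre of its underside. All alike; two to four of them are present.
- tape_roll: Roll of brown packing tape, 90 mm across, 45 mm high, a bystander; origin under its centre.
- stapler: Stapler 120 mm long, a bystander; origin under its centre.
- stamp: Wooden hand stamp 60 mm high, 30 mm across, standing between the cartons, a bystander; origin under its centre.
- marker: Black marker lying, about 150 mm long, a bystander; origin under its centre.
- terminal: Flat black hand terminal 150 x 58 x 25 mm, a bystander; origin under its centre.
- label_roll: Roll of paper labels 64 mm across, 50 mm high, a bystander; origin under its centre.
Things that resemble listed ones, but are neither listed nor needed, are in the scene too. What is shaped like the carton4 but green is not meant.

How it is judged:
By the outcome, as a careful person would: the job done as asked, in the order asked, and still so for the second after the job is handed in, with the robot touching nothing.
Of carton1, carton2, carton3, carton4 only 2 to 4 are there at a start; the rules pass over those that are not, and their reading is None.
At some moment in a run one of carton1, carton2, carton3, carton4 may be knocked a few centimetres aside while the robot is not near it.
It also fails if it takes over 210 s, if anything falls off the work surface, if the arm or the gripper's body presses on something with over 40 N, if the wrist force passes 120 N, or if a joint passes its speed limit or range.

### The arm

A 6-joint arm with a two-finger parallel gripper is mounted at the origin on the work surface. World frame = base frame: x ahead of the robot, y to its left, z up, the work surface at z = 0. Lengths are in m, angles in rad, forces in N, time in s.
With the tool pointing down it reaches from about 0.325 to 0.775 m from the base axis. Payload 5.5 kg.
Tool frame: the origin (TCP) lies between the finger pads; the fingertips stand 14 mm ahead of it and the grasp point (between the pads) lies 5 mm behind it; z points along the fingers, y is the direction in which the jaws open and shut (so a half turn about z gives the same grasp; the last joint's range is limited). The gripper opens to 85 mm and grips with 20 to 120 N. Pads are 22 mm wide; open, the fingers measure 114 mm over their backs; the gripper's body (76 mm by 85 mm) begins 54 mm behind the grasp point. The pads swing forward as they close: fully open they stand 13 mm farther back than shut.
Start: joints at [-1.233, 0.091, 1.231, -0, 1.82, -0.057], TCP at [0.231, -0.554, 0.245] pointing down, gripper open.
Joint ranges: [-2.87, 2.87], [-0.86, 2.18], [0.17, 2.46], [-1.51, 4.65], [0.06, 2.69], [-2.65, 2.65]. Speed limits (rad/s): [2.57, 2.57, 3.01, 3.14, 3.14, 3.14].

### API

Orientations are given as a unit quaternion [w, x, y, z].
In Python, from bench import r gives the robot as it stands. The module is installed in compiled form; this text tells all that it offers.
- The arm moves only by the tool send_rows, never from a script. Its argument "commands" is a list of rows, each a list of 3 entries, a list of its own where there are three numbers: the shift along the world's x, y, z in mm, then the turn, a rotation vector about the world's x, y, z in rad, then the closure, from 0 (fully open) to 1 (shut). In form: [[[dx, dy, dz], [ax, ay, az], gripper], ...]. A call has 1 to 20 rows; each row is the pose to reach, as a shift and turn from the pose measured when the call began; what a row does not reach only later rows make up. A row lasts 1/8 s, in which the tool goes at most 62.5 mm and 10.7 degrees, less where a joint would pass 70% of its speed; a pose out of reach is approached as far as the arm can. A call with a gripper value outside its range is refused whole. The fingers move at their own pace and stop on an object; "force" is the grip in N (left out, the last holds). Time passes only in rows, so rows that repeat a pose let the fingers close. It gives the time, the measured TCP pose, the force and the opening at its end, in the units of the state.
- r.get_obs(): the state, without advancing time (a new reading comes with each control period).
- r.snapshot(name): name is "scene" or "top" or "wrist"; returns a dict with "color" (420x560x3 uint8, red, green, blue), "vfov" (degrees; the focal length in pixels is half the picture's height over the tangent of half this angle, whatever the lens; pixels are square), "cx", "cy" (the principal point, pixels), "pose" (4x4, takes a point from camera to world coordinates); the wrist camera has in their place "T_tool_cam" (4x4, takes a point from camera to tool coordinates, whose origin is the TCP and whose axes are the flange's). Camera axes: x right, y down, z forward; pixel columns grow to the right and rows downward; lengths in m; the calibration is good to about 2 mm. A picture is of the moment at which its call begins: read the wrist's pose just before it. There is no depth.
- r.job_done(): hands the job in, once; it reports no verdict.
Trained networks look in the newest picture that a camera, given by its name, has taken for a name from the list of things; names that differ only in an ending like _2 or _b are one class to them, and where a whole thing is asked for, a point or a joint stands for the part that bears it (a point fixed in the world has none). Each returns a list of dicts, best first, with "confidence" (0 to 1); they miss things now and then, are a little off and sometimes report something else, mostly with a low value. They report only what shows in the picture. A call takes as long as a camera call. They do not tell look-alikes from the thing itself.
- r.spot_in(camera, label): "rect" ([left, top, width, height] in pixels, round what is visible of it).
- r.spot_point(camera, label): "position" ([row, column] in pixels: a listed point, or the origin of a listed thing).
The state is a dict: "time_s": time; "joints": joint angles; "qvel": joint speeds; "tau": joint torques, N m; "ee_pos": TCP position; "orientation": TCP orientation; "ft_force": force on the tool from outside, world axes, zero at the start; "torque": the same for the moment, N m; "opening": opening from 0.0 (shut) to 1.0 (fully open).
Only numpy, scipy, OpenCV 4.12 (cv2) and the standard library are available. Lean on these libraries where they do the work, as an engineer would, in place of code of your own. Each camera call takes 0.05 s, during which the arm holds its last target.

## Working session

There is one attempt and no reset: what is moved stays moved. The work goes in short steps, Python scripts to look and compute and a tool call to move; the robot and the scene stay as the last step left them, time stands still between calls to the robot, and variables do not carry over. Pictures are saved under pics/ and viewed, and the job is handed in when it is done.

Besides the shell and the picture viewer there is one more tool, called as name(argument=value, ...), one argument or row to a line, values as JSON. send_rows: Moves the arm, as the interface text tells. Its arguments: {"type":"object","properties":{"commands":{"type":"array"},"force":{"type":"number"}},"required":["commands"]}

```bash
ls; mkdir -p pics
cat > h.py <<'E'
from bench import r
import numpy as np, cv2
from scipy.spatial.transform import Rotation as R
def snap(n,fn=None):
    o=r.get_obs(); s=r.snapshot(n)
    f=s["color"].shape[0]/2/np.tan(np.radians(s["vfov"])/2)
    if n=="wrist":
        T=np.eye(4); q=o["orientation"]; T[:3,:3]=R.from_quat([q[1],q[2],q[3],q[0]]).as_matrix(); T[:3,3]=o["ee_pos"]
        P=T@np.array(s["T_tool_cam"])
    else: P=np.array(s["pose"])
    if fn: cv2.imwrite("pics/"+fn,s["color"][:,:,::-1])
    return dict(im=s["color"],f=f,cx=s["cx"],cy=s["cy"],P=P)
def ray(c,row,col,z):
    d=c["P"][:3,:3]@np.array([(col-c["cx"])/c["f"],(row-c["cy"])/c["f"],1]); o=c["P"][:3,3]
    return o+d*(z-o[2])/d[2]
def proj(c,p):
    q=np.linalg.inv(c["P"])@np.append(p,1); return (c["cy"]+c["f"]*q[1]/q[2], c["cx"]+c["f"]*q[0]/q[2])
E
python3 - <<'E'
from h import *
o=r.get_obs(); print({k:np.round(v,3).tolist() for k,v in o.items()})
for n in ["scene","top","wrist"]:
    c=snap(n,n+"0.png"); print(n,c["f"],c["cx"],c["cy"],np.round(c["P"],3).tolist())
    for l in ["unit","keyhole","drawer_handle","drawer_in","stand","key1","carton1","tape_roll","stapler","stamp","marker","terminal","label_roll"]:
        print(l,[(round(d["confidence"],2),np.round(d["rect"]).tolist()) for d in (r.spot_in(n,l) if l not in("keyhole",) else [])],[(round(d["confidence"],2),np.round(d["position"],1).tolist()) for d in r.spot_point(n,l)])
E
```

```text
pics
{'time_s': 0.0, 'joints': [-1.233, 0.092, 1.232, 0.0, 1.82, -0.057], 'qvel': [-0.0, -0.002, -0.001, -0.001, -0.001, -0.002], 'tau': [0.001, -45.872, -41.803, -0.0, 0.011, -0.0], 'ee_pos': [0.231, -0.554, 0.244], 'orientation': [-0.001, 0.981, 0.196, -0.0], 'ft_force': [-0.564, 0.61, -0.338], 'torque': [0.018, 0.04, 0.039], 'opening': 0.998}
scene 463.5932674465515 277.67008538417605 209.45621744383263 [[0.107, 0.842, -0.528, 1.152], [0.994, -0.096, 0.047, -0.106], [-0.011, -0.53, -0.848, 1.151], [0.0, 0.0, 0.0, 1.0]]
unit [] [(0.73, [267.8, 288.6])]
keyhole [] [(0.78, [273.4, 223.5]), (0.28, [228.7, 188.4])]
drawer_handle [(0.38, [180.0, 208.0, 10.0, 19.0])] [(0.44, [253.1, 291.7]), (0.43, [164.3, 405.8])]
drawer_in [(0.7, [399.0, 208.0, 18.0, 16.0])] [(0.52, [269.6, 288.5])]
stand [(0.72, [161.0, 196.0, 51.0, 57.0]), (0.63, [196.0, 191.0, 6.0, 15.0])] [(0.63, [228.8, 190.7])]
key1 [(0.55, [161.0, 193.0, 51.0, 64.0]), (0.53, [178.0, 211.0, 14.0, 16.0])] [(0.71, [244.4, 176.4]), (0.69, [209.1, 203.1]), (0.43, [228.8, 185.7]), (0.3, [272.1, 226.0])]
carton1 [(0.87, [435.0, 221.0, 
[... 2287 characters left out ...]
.5])]
marker [(0.44, [170.0, 245.0, 46.0, 7.0]), (0.35, [158.0, 198.0, 11.0, 6.0])] [(0.56, [249.7, 193.1])]
terminal [(0.73, [386.0, 169.0, 34.0, 38.0])] [(0.97, [185.6, 403.0])]
label_roll [(0.61, [134.0, 247.0, 22.0, 17.0])] [(0.64, [257.1, 147.1])]
wrist 343.53139561974984 281.5714857140469 208.1582284497904 [[0.385, -0.887, -0.255, 0.296], [-0.923, -0.37, -0.106, -0.527], [-0.001, 0.276, -0.961, 0.375], [0.0, 0.0, 0.0, 1.0]]
unit [] []
keyhole [] []
drawer_handle [] []
drawer_in [(0.29, [0.0, 1.0, 145.0, 91.0])] []
stand [] []
key1 [] []
carton1 [] []
tape_roll [] []
stapler [(0.94, [0.0, 0.0, 145.0, 94.0])] [(0.79, [39.8, 84.3])]
stamp [] []
marker [] []
terminal [] []
label_roll [] []
```

View images.

Run:
```python
import cv2
a=cv2.imread("pics/top0.png")[90:290,110:440]; cv2.imwrite("pics/top0z.png",cv2.resize(a,None,fx=2.4,fy=2.4,interpolation=3))
a=cv2.imread("pics/scene0.png")[130:370,70:480]; cv2.imwrite("pics/scene0z.png",cv2.resize(a,None,fx=1.95,fy=1.95,interpolation=3))
```

```text
(no output)
```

View pics/top0z.png

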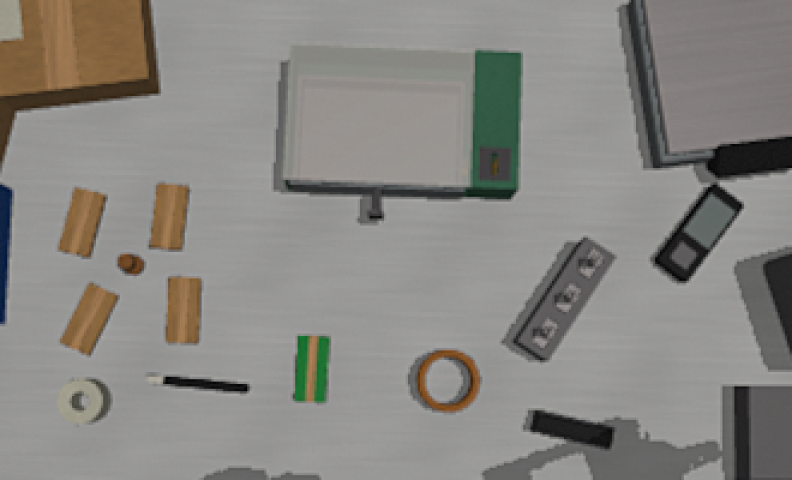

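View pics/scene0z.png

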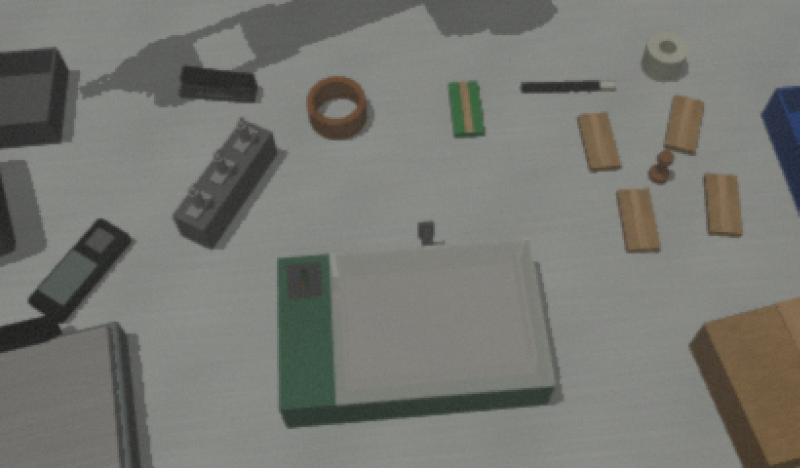

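Run:
```python
from h import *
c=snap("top")
def t(X,Y,z): return np.round(ray(c,90+Y/2.4,110+X/2.4,z),3).tolist()
print("stand",[t(x,y,.06) for x,y in [(583,240),(613,256),(545,358),(515,340)]])
print("keys",[t(x,y,.1) for x,y in [(590,258),(567,293),(543,328)]])
print("unit top",[t(x,y,.08) for x,y in [(474,50),(521,52),(518,192),(468,190),(290,45),(288,183)]], "kh",t(495,163,.08))
print("cart",[t(x,y,.014) for x,y in [(82,221),(170,216),(90,318),(184,309)]],"stamp",t(132,264,.03),"green",t(313,368,.014))
print("handle",t(376,207,.066),"tape",t(449,380,.02),"stapler",t(572,428,.02),"label",t(82,400,.02),"marker",t(200,384,0),"term",t(700,230,.02))
print("laptop",t(660,165,0.05),t(790,160,.05))
```

```text
stand [[0.55, -0.326, 0.06], [0.527, -0.369, 0.06], [0.38, -0.272, 0.06], [0.405, -0.229, 0.06]]
keys [[0.519, -0.328, 0.1], [0.469, -0.295, 0.1], [0.42, -0.262, 0.1]]
unit top [[0.819, -0.166, 0.08], [0.817, -0.234, 0.08], [0.613, -0.23, 0.08], [0.615, -0.159, 0.08], [0.82, 0.097, 0.08], [0.62, 0.095, 0.08]] kh [0.654, -0.197, 0.08]
cart [[0.57, 0.4, 0.014], [0.58, 0.272, 0.014], [0.428, 0.382, 0.014], [0.444, 0.247, 0.014]] stamp [0.506, 0.321, 0.03] green [0.361, 0.057, 0.014]
handle [0.59, -0.03, 0.066] tape [0.347, -0.14, 0.02] stapler [0.281, -0.318, 0.02] label [0.31, 0.386, 0.02] marker [0.336, 0.222, 0.0] term [0.574, -0.509, 0.02]
laptop [0.663, -0.441, 0.05] [0.675, -0.632, 0.05]
```

send_rows(
  commands=[
    [[50, 50, 30], [0, 0, 0.18], 0],
    [[100, 100, 60], [0, 0, 0.36], 0],
    [[150, 150, 60], [0, 0, 0.54], 0],
    [[200, 200, 60], [0, 0, 0.72], 0],
    [[260, 250, 60], [0, 0, 0.9], 0],
    [[300, 294, 60], [0, 0, 1.08], 0],
    [[300, 294, 60], [0, 0, 1.26], 0],
    [[300, 294, 60], [0, 0, 1.44], 0],
    [[300, 294, 60], [0, 0, 1.62], 0],
    [[300, 294, 60], [0, 0, 1.8], 0],
    [[300, 294, 60], [0, 0, 1.98], 0],
    [[300, 294, 60], [0, 0, 2.16], 0],
    [[300, 294, 60], [0, 0, 2.16], 0],
    [[300, 294, 60], [0, 0, 2.16], 0],
  ],
)

```text
time_s: 5.7
ee_pos: [0.5308, -0.2599, 0.3053]
orientation: [0.0, 0.291, 0.957, -0.0]
ft_force: [0.3, 0.4, 0.2]
opening: 1.003
```

Run:
```python
from h import *
c=snap("wrist","w1.png"); print(np.round(c["P"],3).tolist())
im=cv2.resize(c["im"][:,:,::-1],(800,600),interpolation=cv2.INTER_CUBIC); cv2.imwrite("pics/w1z.png",im)
```

```text
[[0.557, 0.798, 0.23, 0.472], [0.831, -0.535, -0.153, -0.221], [0.001, 0.276, -0.961, 0.435], [0.0, 0.0, 0.0, 1.0]]
```

View pics/w1z.png

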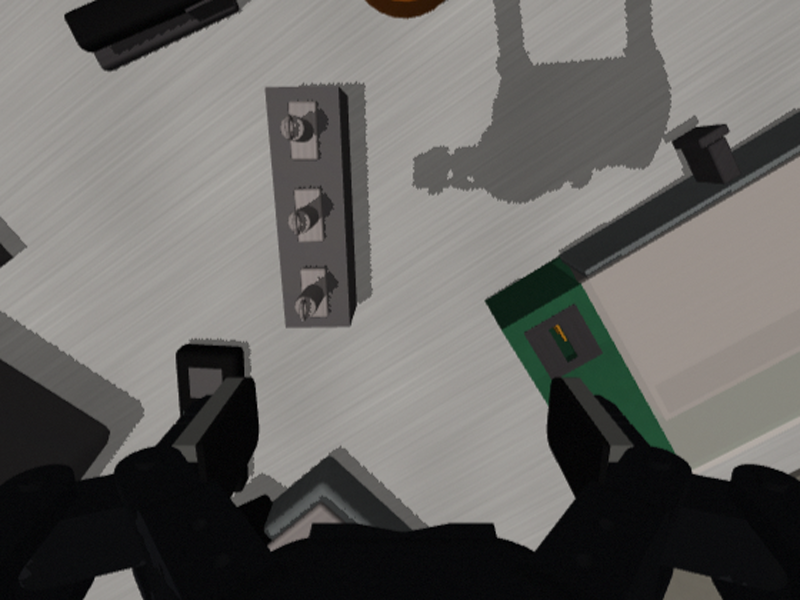

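Run:
```python
import cv2
a=cv2.imread("pics/w1.png")
# crop stand
x,y,w,h=170,50,110,190
b=cv2.resize(a[y:y+h,x:x+w],None,fx=4,fy=4,interpolation=cv2.INTER_NEAREST)[:600]
cv2.imwrite("pics/w1s.png",cv2.resize(a[50:240,170:280],None,fx=3.1,fy=3.1,interpolation=cv2.INTER_CUBIC))
cv2.imwrite("pics/w1k.png",cv2.resize(a[170:290,330:490],None,fx=5,fy=5,interpolation=cv2.INTER_CUBIC))
```

```text
(no output)
```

View pics/w1s.png

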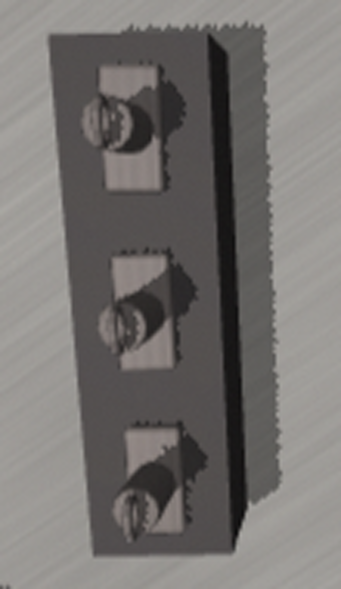

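View pics/w1k.png

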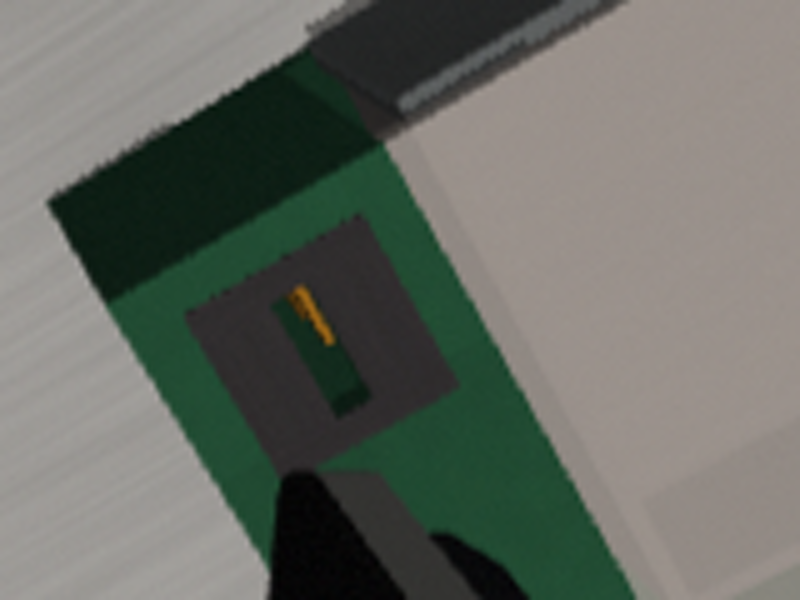

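```bash
cat > m1.py <<'E'
from h import *
import json
def an(pts):
    pts=np.array(pts)[:,:2]; m=pts.mean(0)
    d1=(pts[2]+pts[3]-pts[0]-pts[1])/2; d2=(pts[1]+pts[2]-pts[0]-pts[3])/2
    return dict(c=np.round(m,4).tolist(),L1=round(np.linalg.norm(d1),4),a1=round(np.degrees(np.arctan2(d1[1],d1[0])),1),L2=round(np.linalg.norm(d2),4),a2=round(np.degrees(np.arctan2(d2[1],d2[0])),1))
E
python3 - <<'E'
from m1 import *
c=snap("wrist")
def t(X,Y,z,s,ox,oy): return ray(c,oy+(Y+.5)/s-.5,ox+(X+.5)/s-.5,z)
A=lambda P,z,*k: an([t(x,y,z,*k) for x,y in P])
k=(3.1,170,50)
for P in [[(99,66),(160,64),(165,190),(105,190)],[(112,255),(167,250),(174,368),(122,368)],[(126,430),(178,428),(184,532),(135,533)]]: print("collar",A(P,.066,*k))
print("stand",A([(50,35),(208,35),(234,553),(92,555)],.06,*k))
k=(5,330,170)
print("hole",A([(272,298),(303,283),(371,395),(336,417)],.08,*k))
print("plate",A([(185,313),(362,215),(459,383),(280,470)],.08,*k))
print(t(108,302,.08,*k),t(382,143,.08,*k),t(48,202,0,*k))
E
```

```text
collar {'c': [0.4186, -0.2692], 'L1': np.float64(0.0389), 'a1': np.float64(-34.3), 'L2': np.float64(0.0199), 'a2': np.float64(57.1)}
collar {'c': [0.4684, -0.3017], 'L1': np.float64(0.0394), 'a1': np.float64(-32.5), 'L2': np.float64(0.0184), 'a2': np.float64(58.8)}
collar {'c': [0.5196, -0.3346], 'L1': np.float64(0.0386), 'a1': np.float64(-32.6), 'L2': np.float64(0.0182), 'a2': np.float64(58.0)}
stand {'c': [0.4692, -0.3022], 'L1': np.float64(0.1792), 'a1': np.float64(-33.0), 'L2': np.float64(0.0522), 'a2': np.float64(56.6)}
hole {'c': [0.6562, -0.1943], 'L1': np.float64(0.0322), 'a1': np.float64(-1.8), 'L2': np.float64(0.0082), 'a2': np.float64(88.6)}
plate {'c': [0.6559, -0.1939], 'L1': np.float64(0.0456), 'a1': np.float64(-1.0), 'L2': np.float64(0.0432), 'a2': np.float64(86.4)}
[ 0.62061033 -0.22775845  0.08      ] [ 0.62213176 -0.16085854  0.08      ] [ 0.62105901 -0.2282456   0.        ]
```

send_rows(
  commands=[
    [[-6, -40, -50], [0, 0, 0.007], 0],
    [[-11, -75, -100], [0, 0, 0.014], 0],
    [[-11, -75, -150], [0, 0, 0.014], 0],
    [[-11, -75, -190], [0, 0, 0.014], 0],
    [[-11, -75, -220], [0, 0, 0.014], 0],
    [[-11, -75, -220], [0, 0, 0.014], 0],
    [[-11, -75, -220], [0, 0, 0.014], 0],
  ],
)

```text
time_s: 6.68
ee_pos: [0.5204, -0.3353, 0.087]
orientation: [0.001, 0.284, 0.959, -0.0]
ft_force: [0.1, 0.4, -0.5]
opening: 0.999
```

Run:
```python
from h import *
c=snap("wrist","w2.png");print(np.round(r.get_obs()["ft_force"],2))
```

```text
[ 0.36 -0.71  0.53]
```

View pics/w2.png

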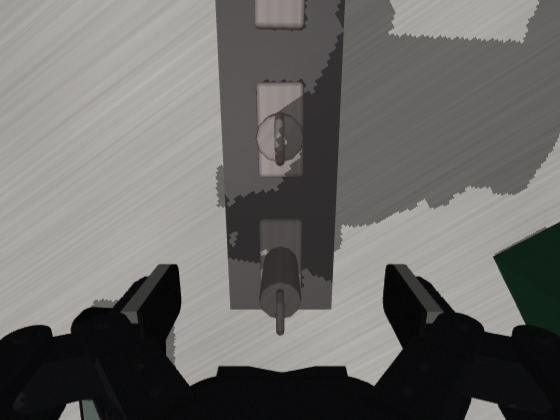

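send_rows(
  commands=[
    [[-0.5, 0.5, -1], [0, 0, 0], 1],
    [[-0.5, 0.5, -1], [0, 0, 0], 1],
    [[-0.5, 0.5, -1], [0, 0, 0], 1],
    [[-0.5, 0.5, -1], [0, 0, 0], 1],
    [[-0.5, 0.5, -1], [0, 0, 0], 1],
    [[-0.5, 0.5, -1], [0, 0, 0], 1],
  ],
  force=60,
)

```text
time_s: 7.48
ee_pos: [0.5202, -0.3351, 0.087]
orientation: [0.002, 0.284, 0.959, -0.001]
ft_force: [-0.5, -0.6, 1.5]
opening: 0.166
```

send_rows(
  commands=[
    [[0, 0, 15], [0, 0, 0], 1],
    [[0, 0, 40], [0, 0, 0], 1],
    [[0, 0, 70], [0, 0, 0], 1],
    [[0, 0, 110], [0, 0, 0], 1],
    [[0, 0, 110], [0, 0, 0], 1],
    [[0, 0, 110], [0, 0, 0], 1],
  ],
)

```text
time_s: 8.22
ee_pos: [0.5201, -0.3349, 0.1965]
orientation: [0.001, 0.284, 0.959, -0.001]
ft_force: [-1.0, 0.1, -1.7]
opening: 0.167
```

Run:
```python
from h import *
c=snap("wrist","w3.png");print(np.round(r.get_obs()["ft_force"],2))
```

```text
[ 0.02 -0.46 -1.41]
```

View pics/w3.png

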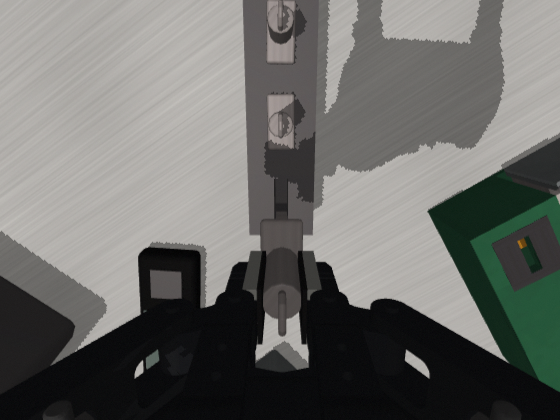

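send_rows(
  commands=[
    [[40, 40, 8], [0, 0, 0.18], 1],
    [[80, 85, 8], [0, 0, 0.36], 1],
    [[120, 125, 8], [0, 0, 0.54], 1],
    [[136, 141, 8], [0, 0, 0.553], 1],
    [[136, 141, 8], [0, 0, 0.553], 1],
    [[136, 141, 8], [0, 0, 0.553], 1],
  ],
)

```text
time_s: 9.02
ee_pos: [0.655, -0.1948, 0.2026]
orientation: [-0.0, 0.012, 1.0, -0.0]
ft_force: [0.4, 0.1, -0.2]
opening: 0.167
```

Run:
```python
from h import *
c=snap("wrist","w4.png");print(np.round(r.get_obs()["ee_pos"],4), np.round(proj(c,[.6562,-.1943,.08]),1))
cv2.imwrite("pics/w4z.png",cv2.resize(c["im"][140:340,180:400,::-1],None,fx=3,fy=3,interpolation=cv2.INTER_CUBIC))
```

```text
[ 0.6549 -0.195   0.203 ] [206.6 281.9]
```

View pics/w4z.png

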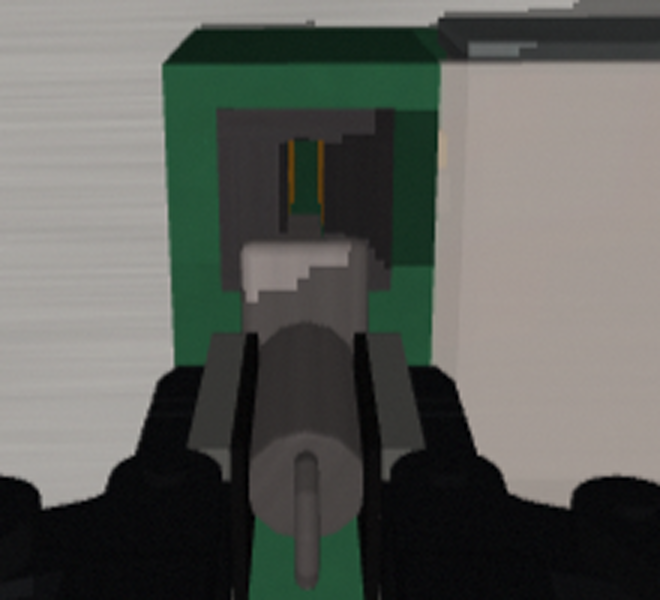

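Run:
```python
from h import *
c=snap("wrist")
f=lambda X,Y,z: np.round(ray(c,140+(Y+.5)/3-.5,180+(X+.5)/3-.5,z),4)
print("plate front",f(305,107,.08),"hole front",f(303,138,.08),"unit front edge",f(164,64,.08),f(436,60,.08), "plate sides",f(218,150,.08),f(394,150,.08))
# key collar top corners z? tip = TCP-~73
for z in(.184,.187): print(f(242,242,z),f(368,242,z))
```

```text
plate front [ 0.6321 -0.1944  0.08  ] hole front [ 0.64   -0.1951  0.08  ] unit front edge [ 0.6206 -0.2288  0.08  ] [ 0.6213 -0.162   0.08  ] plate sides [ 0.6425 -0.2166  0.08  ] [ 0.6436 -0.1723  0.08  ]
[ 0.6331 -0.204   0.184 ] [ 0.6336 -0.1849  0.184 ]
[ 0.6322 -0.2038  0.187 ] [ 0.6326 -0.185   0.187 ]
```

send_rows(
  commands=[
    [[1.3, -0.2, -20], [0, 0, 0.005], 1],
    [[1.3, -0.2, -40], [0, 0, 0.005], 1],
    [[1.3, -0.2, -47], [0, 0, 0.005], 1],
    [[1.3, -0.2, -54], [0, 0, 0.005], 1],
    [[1.3, -0.2, -60], [0, 0, 0.005], 1],
    [[1.3, -0.2, -62], [0, 0, 0.005], 1],
  ],
)

```text
time_s: 9.88
ee_pos: [0.6563, -0.1953, 0.1412]
orientation: [0.0, 0.01, 1.0, -0.0]
ft_force: [0.3, 0.1, -0.1]
opening: 0.169
```

send_rows(
  commands=[
    [[-0.3, 0.2, -8], [0, 0, 0], 1],
    [[-0.3, 0.2, -16], [0, 0, 0], 1],
    [[-0.3, 0.2, -24], [0, 0, 0], 1],
    [[-0.3, 0.2, -30], [0, 0, 0], 1],
    [[-0.3, 0.2, -33], [0, 0, 0], 1],
    [[-0.3, 0.2, -35], [0, 0, 0], 1],
    [[-0.3, 0.2, -35], [0, 0, 0], 1],
  ],
)

```text
time_s: 10.75
ee_pos: [0.6562, -0.1952, 0.107]
orientation: [0.001, 0.01, 1.0, -0.0]
ft_force: [-1.1, 0.0, 1.5]
opening: 0.163
```

send_rows(
  commands=[
    [[0, 0, -1.5], [0, 0, 0], 1],
    [[0, 0, -1.5], [0, 0, -0.08], 1],
    [[0, 0, -1.5], [0, 0, -0.16], 1],
    [[0, 0, -1.5], [0, 0, -0.24], 1],
    [[0, 0, -1.5], [0, 0, -0.32], 1],
  ],
)

```text
time_s: 11.38
ee_pos: [0.6568, -0.195, 0.1069]
orientation: [0.002, 0.17, 0.985, -0.0]
ft_force: [-1.2, 1.0, 4.5]
opening: 0.164
```

Run:
```python
from h import *
o=r.get_obs();print({k:np.round(o[k],3).tolist() for k in("ee_pos","orientation","ft_force","torque","joints")})
c=snap("wrist","w5.png")
cv2.imwrite("pics/w5z.png",cv2.resize(c["im"][140:340,180:400,::-1],None,fx=3,fy=3,interpolation=cv2.INTER_CUBIC))
```

```text
{'ee_pos': [0.657, -0.195, 0.107], 'orientation': [0.002, 0.17, 0.985, -0.0], 'ft_force': [-1.22, 1.025, 4.454], 'torque': [0.244, 0.108, 0.047], 'joints': [-0.338, 0.331, 1.202, -0.0, 1.604, -1.567]}
```

View pics/w5z.png

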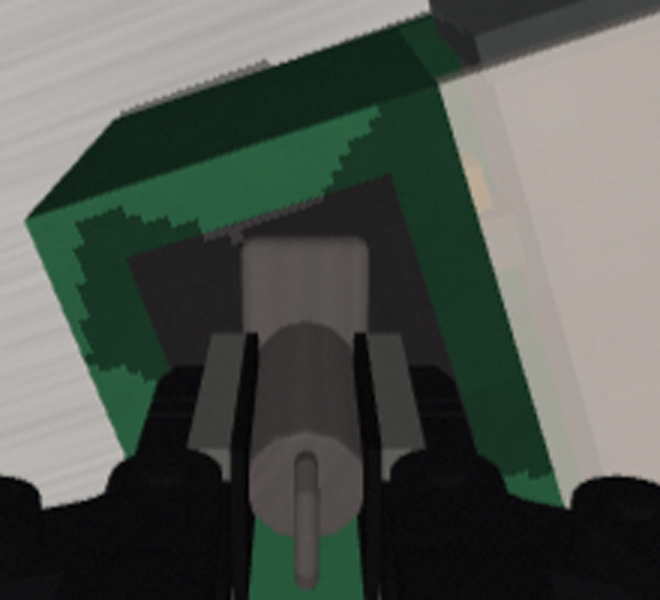

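send_rows(
  commands=[
    [[-0.8, 0, -1], [0, 0, -0.12], 1],
    [[-0.8, 0, -1], [0, 0, -0.24], 1],
    [[-0.8, 0, -1], [0, 0, -0.36], 1],
    [[-0.8, 0, -1], [0, 0, -0.48], 1],
    [[-0.8, 0, -1], [0, 0, -0.6], 1],
    [[-0.8, 0, -1], [0, 0, -0.6], 1],
  ],
)

```text
time_s: 12.18
ee_pos: [0.6566, -0.1953, 0.1069]
orientation: [0.003, 0.454, 0.891, -0.001]
ft_force: [-0.2, 0.1, 4.9]
opening: 0.166
```

Run:
```python
from h import *
o=r.get_obs();print({k:np.round(o[k],3).tolist() for k in("ee_pos","orientation","ft_force","torque","joints")})
c=snap("wrist","w6.png")
cv2.imwrite("pics/w6z.png",cv2.resize(c["im"][140:340,180:400,::-1],None,fx=3,fy=3,interpolation=cv2.INTER_CUBIC))
```

```text
{'ee_pos': [0.657, -0.195, 0.107], 'orientation': [0.003, 0.454, 0.891, -0.001], 'ft_force': [-0.244, 0.067, 4.926], 'torque': [-0.053, 0.017, 0.001], 'joints': [-0.337, 0.33, 1.204, -0.003, 1.602, -0.965]}
```

View pics/w6z.png

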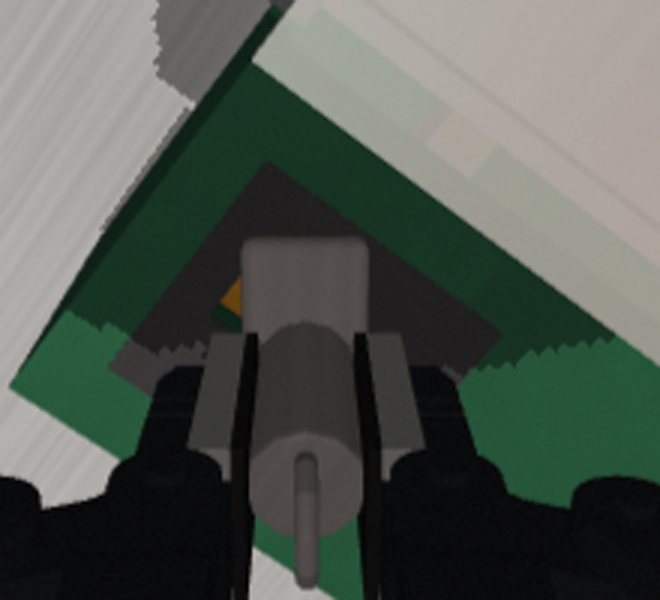

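send_rows(
  commands=[
    [[0, 0.2, -1], [0, 0, -0.14], 1],
    [[0, 0.2, -1], [0, 0, -0.28], 1],
    [[0, 0.2, -1], [0, 0, -0.42], 1],
    [[0, 0.2, -1], [0, 0, -0.54], 1],
    [[0, 0.2, -1], [0, 0, -0.62], 1],
    [[0, 0.2, -1], [0, 0, -0.62], 1],
  ],
)

```text
time_s: 12.98
ee_pos: [0.6565, -0.1955, 0.1069]
orientation: [0.003, 0.703, 0.711, -0.002]
ft_force: [-3.1, -1.0, 6.3]
opening: 0.164
```

Run:
```python
from h import *
o=r.get_obs();print({k:np.round(o[k],3).tolist() for k in("ee_pos","orientation","ft_force","torque","joints")})
c=snap("wrist","w7.png")
cv2.imwrite("pics/w7z.png",cv2.resize(c["im"][140:340,180:400,::-1],None,fx=3,fy=3,interpolation=cv2.INTER_CUBIC))
```

```text
{'ee_pos': [0.657, -0.195, 0.107], 'orientation': [0.003, 0.703, 0.711, -0.002], 'ft_force': [-3.068, -1.01, 6.27], 'torque': [-0.015, 0.457, -0.003], 'joints': [-0.336, 0.332, 1.202, -0.006, 1.605, -0.347]}
```

View pics/w7z.png

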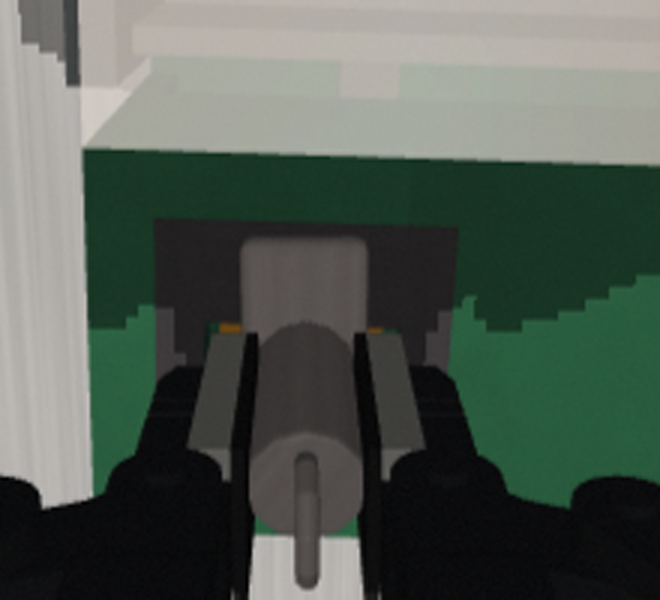

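send_rows(
  commands=[
    [[0, 0, 0], [0, 0, 0], 0],
    [[0, 0, 0], [0, 0, 0], 0],
    [[0, 0, 0], [0, 0, 0], 0],
    [[0, 0, 0], [0, 0, 0], 0],
    [[0, 0, 50], [0, 0, 0], 0],
    [[0, 0, 100], [0, 0, 0], 0],
    [[-30, 60, 100], [0, 0, 0.18], 0],
    [[-50, 110, 100], [0, 0, 0.36], 0],
    [[-55, 166, 100], [0, 0, 0.54], 0],
    [[-55, 166, 100], [0, 0, 0.72], 0],
    [[-55, 166, 100], [0, 0, 0.9], 0],
    [[-55, 166, 100], [0, 0, 1.08], 0],
    [[-55, 166, 100], [0, 0, 1.26], 0],
    [[-55, 166, 100], [0, 0, 1.44], 0],
    [[-55, 166, 100], [0, 0, 1.535], 0],
    [[-55, 166, 100], [0, 0, 1.535], 0],
  ],
)

```text
time_s: 15.02
ee_pos: [0.6015, -0.0295, 0.2069]
orientation: [0.003, 0.013, 1.0, 0.001]
ft_force: [-0.8, 0.2, 0.6]
opening: 1.002
```

Run:
```python
from h import *
c=snap("wrist","w8.png");print(np.round(r.get_obs()["ee_pos"],4), np.round(proj(c,[.605,-.0291,.066]),1))
cv2.imwrite("pics/w8z.png",cv2.resize(c["im"][:,:,::-1],(800,600),interpolation=cv2.INTER_CUBIC))
```

```text
[ 0.6015 -0.0295  0.207 ] [201.9 281.5]
```

View pics/w8z.png

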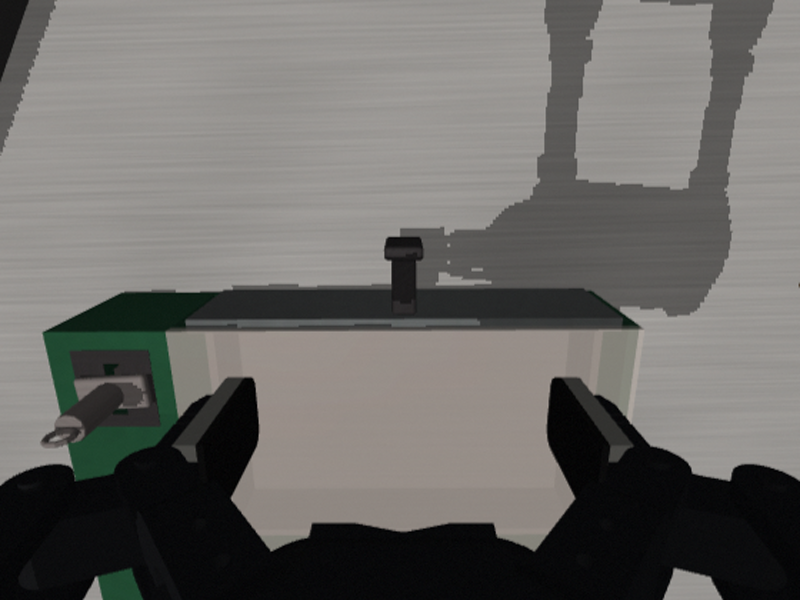

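Run:
```python
from h import *
c=snap("wrist")
for p in [(.581,-.029,.066),(.581,-.029,.028),(.617,-.029,.066),(.605,-.029,.066)]: print(p,np.round(np.array(proj(c,p))*600/420,1))
print(ray(c,238*.7,404*.7,.066),ray(c,300*.7,404*.7,.066),ray(c,330*.7,400*.7,.08))
```

```text
(0.581, -0.029, 0.066) [246.9 401.3]
(0.581, -0.029, 0.028) [235.8 401.3]
(0.617, -0.029, 0.066) [308.5 403. ]
(0.605, -0.029, 0.066) [288.4 402.4]
[ 0.57604087 -0.02737361  0.066     ] [ 0.61191546 -0.02828884  0.066     ] [ 0.62502383 -0.03092265  0.08      ]
```

send_rows(
  commands=[
    [[-1, 1, -55], [0, 0, 0], 0],
    [[-1, 1, -110], [0, 0, 0], 0],
    [[-1, 1, -145], [0, 0, 0], 0],
    [[-1, 1, -157], [0, 0, 0], 0],
    [[-1, 1, -157], [0, 0, 0], 0.6],
    [[-1, 1, -157], [0, 0, 0], 1],
    [[-1, 1, -157], [0, 0, 0], 1],
    [[-1, 1, -157], [0, 0, 0], 1],
    [[-1, 1, -157], [0, 0, 0], 1],
    [[-1, 1, -157], [0, 0, 0], 1],
  ],
  force=40,
)

```text
time_s: 16.38
ee_pos: [0.6011, -0.0287, 0.0513]
orientation: [0.004, 0.013, 1.0, 0.0]
ft_force: [-0.3, 0.1, 5.8]
opening: 0.151
```

send_rows(
  commands=[
    [[-10, 0.2, 0], [0, 0, 0], 1],
    [[-30, 0.6, 0], [0, 0, 0], 1],
    [[-55, 1.2, 0], [0, 0, 0], 1],
    [[-80, 1.7, 0], [0, 0, 0], 1],
    [[-105, 2.2, 0], [0, 0, 0], 1],
    [[-130, 2.8, 0], [0, 0, 0], 1],
    [[-150, 3.2, 0], [0, 0, 0], 1],
    [[-158, 3.3, 0], [0, 0, 0], 1],
    [[-162, 3.4, 0], [0, 0, 0], 1],
    [[-162, 3.4, 0], [0, 0, 0], 1],
  ],
)

```text
time_s: 17.62
ee_pos: [0.4411, -0.0253, 0.0513]
orientation: [0.007, 0.013, 1.0, 0.0]
ft_force: [11.5, -1.1, -4.3]
opening: 0.161
```

send_rows(
  commands=[
    [[1, 0, 0], [0, 0, 0], 0],
    [[1, 0, 0], [0, 0, 0], 0],
    [[1, 0, 0], [0, 0, 0], 0],
    [[1, 0, 50], [0, 0, 0], 0],
    [[1, 0, 100], [0, 0, 0], 0],
    [[1, 40, 150], [0, 0, 0], 0],
    [[20, 95, 190], [0, 0, 0], 0],
    [[40, 150, 230], [0, 0, 0], 0],
    [[65, 205, 270], [0, 0, 0], 0],
    [[85, 260, 280], [0, 0, 0], 0],
    [[90, 315, 280], [0, 0, 0], 0],
    [[90, 325, 280], [0, 0, 0], 0],
    [[90, 325, 280], [0, 0, 0], 0],
  ],
)

```text
time_s: 19.25
ee_pos: [0.5309, 0.3015, 0.3301]
orientation: [0.006, 0.012, 1.0, -0.0]
ft_force: [-0.5, -0.7, 1.1]
opening: 1.001
```

Run:
```python
from h import *
c=snap("wrist","w9.png");print(np.round(r.get_obs()["ee_pos"],4))
cv2.imwrite("pics/w9z.png",cv2.resize(c["im"][:,:,::-1],(800,600),interpolation=cv2.INTER_CUBIC))
```

```text
[0.531  0.3002 0.3305]
```

View pics/w9z.png

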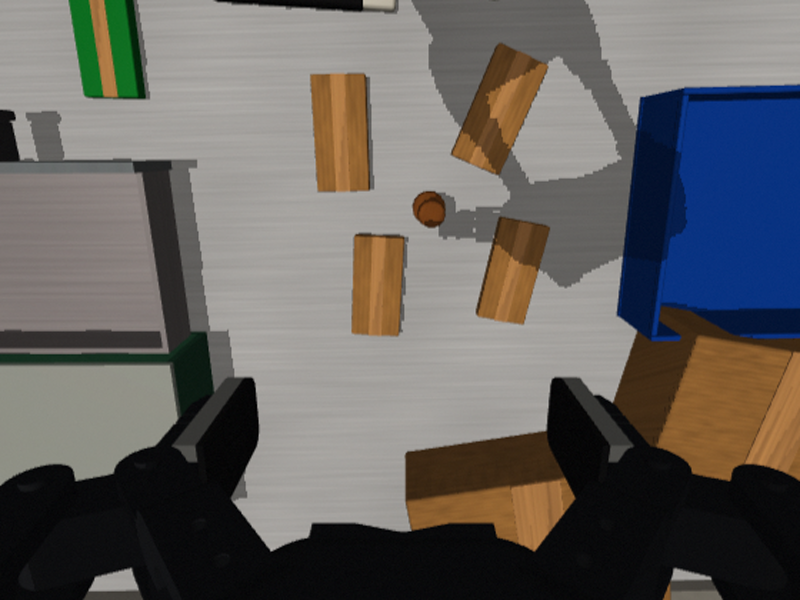

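Run:
```python
from m1 import *
c=snap("wrist")
cv2.imwrite("pics/w9c.png",cv2.resize(c["im"][20:240,210:390,::-1],None,fx=2.7,fy=2.7,interpolation=cv2.INTER_CUBIC))
for n,P in dict(A=[(311,75),(364,73),(370,189),(318,191)],B=[(499,43),(548,66),(497,173),(452,154)],C=[(355,236),(404,237),(399,335),(352,333)],D=[(502,217),(549,228),(524,323),(477,315)]).items():
    print(n,an([ray(c,y*.7,x*.7,.014) for x,y in P]))
print("stamp",ray(c,212*.7,430*.7,.06),ray(c,200*.7,428*.7,0.0))
# drawer corners: right side inner etc
print(ray(c,165*.7,136*.7,.055),ray(c,352*.7,160*.7,.055),ray(c,352*.7,188*.7,.055), ray(c,165*.7,170*.7,.072))
```

```text
A {'c': [0.4454, 0.2499], 'L1': np.float64(0.0947), 'a1': np.float64(-0.1), 'L2': np.float64(0.0453), 'a2': np.float64(90.6)}
B {'c': [0.4301, 0.3849], 'L1': np.float64(0.0942), 'a1': np.float64(-24.4), 'L2': np.float64(0.0441), 'a2': np.float64(66.4)}
C {'c': [0.5827, 0.276], 'L1': np.float64(0.0953), 'a1': np.float64(-4.5), 'L2': np.float64(0.0452), 'a2': np.float64(86.7)}
D {'c': [0.5718, 0.4027], 'L1': np.float64(0.0942), 'a1': np.float64(-12.0), 'L2': np.float64(0.0454), 'a2': np.float64(77.1)}
stamp [0.50843635 0.32355729 0.06      ] [0.50480389 0.32503637 0.        ]
[0.46607408 0.090351   0.055     ] [0.62673468 0.08245158 0.055     ] [0.62736576 0.10736223 0.055     ] [0.46643257 0.12514452 0.072     ]
```

View pics/w9c.png

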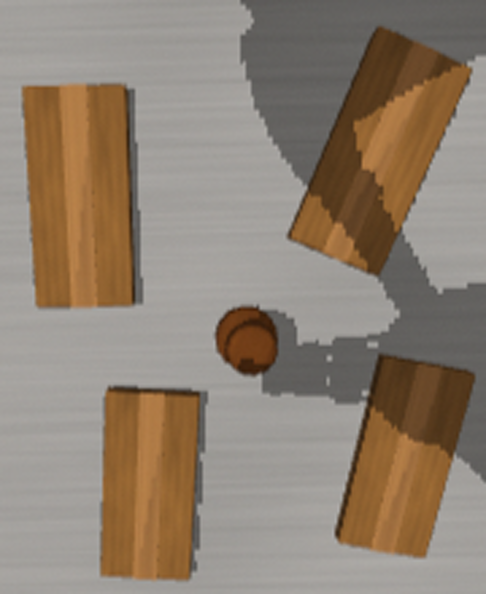

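send_rows(
  commands=[
    [[-40, -25, -60], [0, 0, 0.028], 0.3],
    [[-85, -50, -120], [0, 0, 0.028], 0.3],
    [[-85, -50, -180], [0, 0, 0.028], 0.3],
    [[-85, -50, -200], [0, 0, 0.028], 0.3],
    [[-85, -50, -200], [0, 0, 0.028], 0.3],
  ],
)

```text
time_s: 19.98
ee_pos: [0.4439, 0.2471, 0.1274]
orientation: [0.004, -0.0, 1.0, -0.002]
ft_force: [-0.4, -0.8, 0.0]
opening: 0.701
```

Run:
```python
from h import *
c=snap("wrist","w10.png");o=r.get_obs();print(np.round(o["ee_pos"],4),np.round(o["orientation"],4),o["opening"])
cv2.imwrite("pics/w10z.png",cv2.resize(c["im"][:,:,::-1],(800,600),interpolation=cv2.INTER_CUBIC))
```

```text
[0.4456 0.2481 0.1308] [ 6.2e-03 -1.0e-04  1.0e+00 -4.0e-04] 0.7017663934356493
```

View pics/w10z.png

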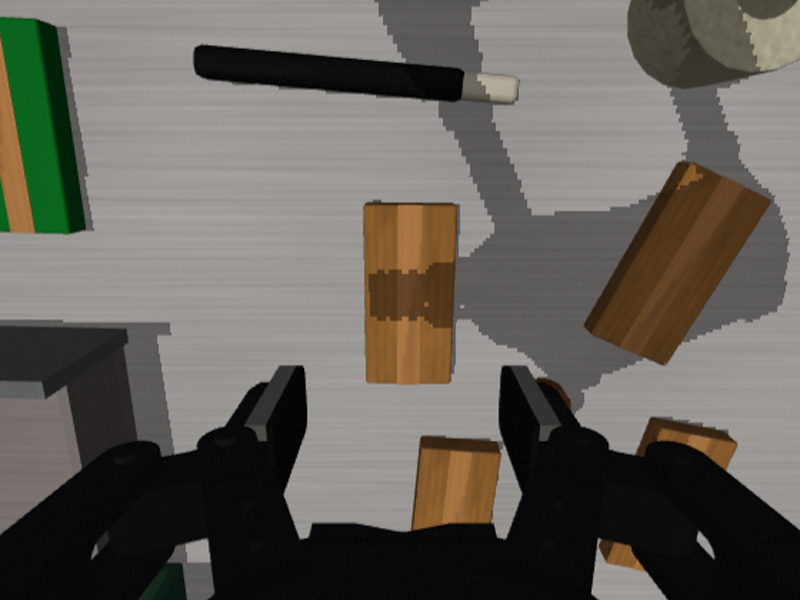

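```bash
cat >> m1.py <<'E'
def cur():
    o=r.get_obs(); q=o["orientation"]; return np.array(o["ee_pos"]),R.from_quat([q[1],q[2],q[3],q[0]]),o
def goto(x,y,z,yawdeg):
    p,Rc,o=cur(); a=np.radians(yawdeg)
    Rt=R.from_quat([np.cos(a/2),np.sin(a/2),0,0])
    rv=(Rt*Rc.inv()).as_rotvec()
    print("delta mm",np.round((np.array([x,y,z])-p)*1000,1).tolist(),"rot",np.round(rv,3).tolist(),"t",round(o["time_s"],2))
E
python3 - <<'E'
from m1 import *
c=snap("wrist")
print(an([ray(c,y*.7,x*.7,.014) for x,y in [(364,204),(458,205),(451,383),(367,383)]]))
goto(.4454,.2495,.0125,180)
E
```

```text
{'c': [0.4487, 0.2523], 'L1': np.float64(0.0973), 'a1': np.float64(-0.3), 'L2': np.float64(0.0464), 'a2': np.float64(89.7)}
delta mm [-1.4, 0.6, -120.5] rot [-0.001, 0.016, -0.001] t 20.07
```

send_rows(
  commands=[
    [[0, 0, 0], [-0.001, 0.016, -0.001], 0.3],
    [[0, 1.5, 0], [-0.001, 0.016, -0.001], 0.3],
    [[0, 1.5, 0], [-0.001, 0.016, -0.001], 0.3],
    [[0, 1.5, 0], [-0.001, 0.016, -0.001], 0.3],
  ],
)

```text
time_s: 20.58
ee_pos: [0.447, 0.2505, 0.1332]
orientation: [0.0, 0.0, 1.0, 0.0]
ft_force: [-0.8, -0.2, 0.4]
opening: 0.701
```

Run:
```python
from m1 import *
c=snap("wrist","w11.png"); p,Rc,o=cur();print(p,np.round(o["orientation"],4),np.round(o["qvel"],3))
cv2.imwrite("pics/w11z.png",cv2.resize(c["im"][120:300,200:380,::-1],None,fx=3.3,fy=3.3,interpolation=cv2.INTER_CUBIC))
```

```text
[0.44683735 0.25048437 0.13302666] [-1.e-04  1.e-04  1.e+00 -0.e+00] [ 0.002  0.001  0.004 -0.     0.001  0.002]
```

View pics/w11z.png

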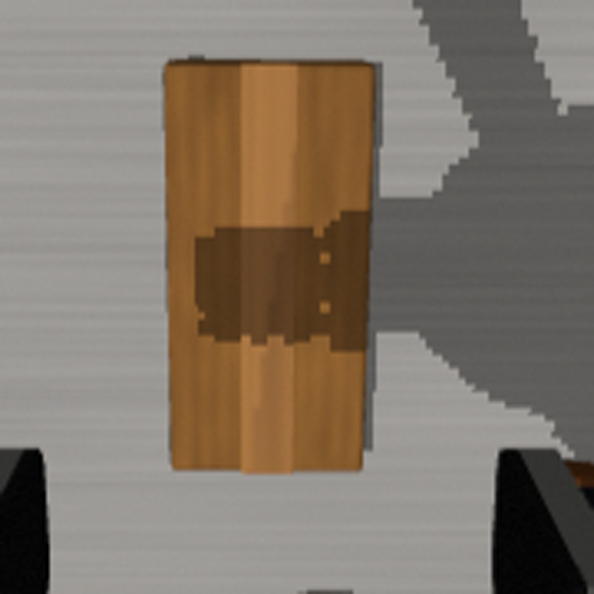

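Run:
```python
from m1 import *
c=snap("wrist")
f=lambda X,Y,z: ray(c,120+(Y+.5)/3.3-.5,200+(X+.5)/3.3-.5,z)
a=an([f(x,y,.014) for x,y in [(166,64),(374,65),(363,470),(172,470)]]);print(a)
goto(a["c"][0],a["c"][1],.0125,180)
```

```text
{'c': [0.4449, 0.2504], 'L1': np.float64(0.0954), 'a1': np.float64(-0.4), 'L2': np.float64(0.0453), 'a2': np.float64(89.8)}
delta mm [-1.9, -0.1, -120.5] rot [0.0, -0.0, 0.0] t 20.68
```

send_rows(
  commands=[
    [[-2, 0, -50], [0, 0, -0.005], 0.3],
    [[-2, 0, -95], [0, 0, -0.005], 0.3],
    [[-2, 0, -115], [0, 0, -0.005], 0.3],
    [[-2, 0, -120.5], [0, 0, -0.005], 0.3],
    [[-2, 0, -120.5], [0, 0, -0.005], 0.3],
    [[-2, 0, -120.5], [0, 0, -0.005], 1],
    [[-2, 0, -120.5], [0, 0, -0.005], 1],
    [[-2, 0, -120.5], [0, 0, -0.005], 1],
    [[-2, 0, -120.5], [0, 0, -0.005], 1],
  ],
  force=30,
)

```text
time_s: 21.8
ee_pos: [0.4458, 0.251, 0.0142]
orientation: [0.001, 0.003, 1.0, 0.001]
ft_force: [-0.2, 1.5, 6.5]
opening: 0.53
```

send_rows(
  commands=[
    [[0, 0, 20], [0, 0, 0], 1],
    [[0, 0, 70], [0, 0, 0], 1],
    [[0, 0, 126], [0, 0, 0], 1],
    [[0, 0, 156], [0, 0, 0], 1],
    [[30, -60, 156], [0, 0, 0], 1],
    [[60, -115, 156], [0, 0, 0], 1],
    [[80, -175, 156], [0, 0, 0], 1],
    [[94, -235, 156], [0, 0, 0], 1],
    [[94, -278, 156], [0, 0, 0], 1],
    [[94, -278, 156], [0, 0, 0], 1],
    [[94, -278, 156], [0, 0, 0], 1],
    [[94, -278, 156], [0, 0, 0], 1],
  ],
)

```text
time_s: 23.3
ee_pos: [0.5397, -0.0258, 0.1702]
orientation: [0.001, 0.002, 1.0, 0.001]
ft_force: [-0.7, -0.4, -0.8]
opening: 0.535
```

Run:
```python
from m1 import *
c=snap("wrist","w12.png"); p,Rc,o=cur();print(p,np.round(o["orientation"],4))
cv2.imwrite("pics/w12z.png",cv2.resize(c["im"][:,:,::-1],(800,600),interpolation=cv2.INTER_CUBIC))
```

```text
[ 0.53974953 -0.02577855  0.17021045] [1.3e-03 1.6e-03 1.0e+00 7.0e-04]
```

View pics/w12z.png

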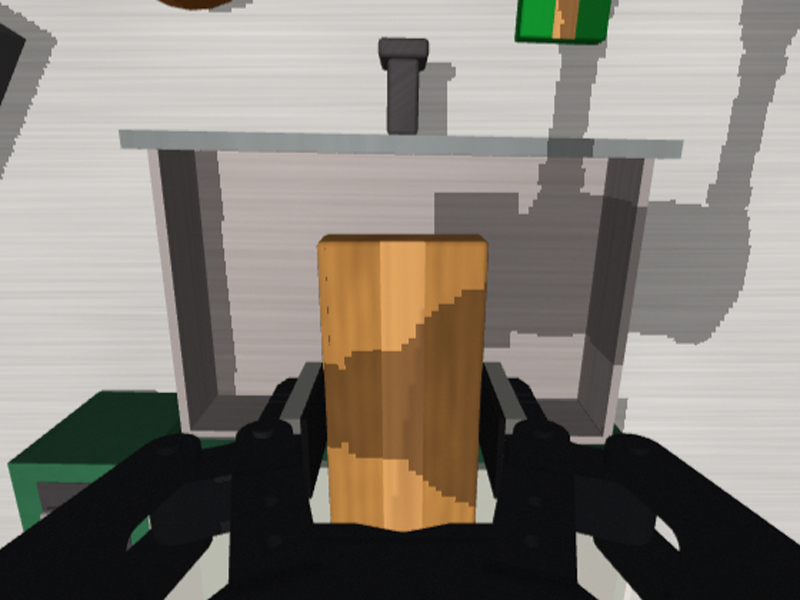

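```bash
cat >> m1.py <<'E'
def g8(c,X,Y,z): return ray(c,(Y+.5)*.7-.5,(X+.5)*.7-.5,z)
def held(c,row8,l8,r8):
    p,Rc,o=cur(); ztop=p[2]-.0002
    L=Rc.inv().apply(g8(c,l8,row8,ztop)-p); Rr=Rc.inv().apply(g8(c,r8,row8,ztop)-p)
    print("held front edge in tool x,y mm L,R",np.round(L*1000,1),np.round(Rr*1000,1),"centre along tool x",round((L[0]+Rr[0])*500-48,1))
E
python3 - <<'E'
from m1 import *
c=snap("wrist")
held(c,243,319,488)
for n,x,y,z in [("L front",150,150,.055),("R front",655,158,.055),("L back",182,435,.055),("R back",613,437,.055),("frontwall outer L",120,130,.072),("fw inner L",120,149,.072),("fw inner R",682,157,.072),("fw outer R",683,142,.072),("floorFL",218,150,.012),("floorBL",237,397,.012),("floorBR",577,397,.012)]: print(n,np.round(g8(c,x,y,z),4))
E
```

```text
held front edge in tool x,y mm L,R [ 48. -22.   0.] [47.9 23.1  0.1] centre along tool x -0.0
L front [ 0.4666 -0.1455  0.055 ]
R front [0.4711 0.0962 0.055 ]
L back [ 0.6207 -0.1501  0.055 ]
R back [0.6232 0.0937 0.055 ]
frontwall outer L [ 0.4584 -0.1491  0.072 ]
fw inner L [ 0.4664 -0.1504  0.072 ]
fw inner R [0.4706 0.0997 0.072 ]
fw outer R [0.4642 0.0992 0.072 ]
floorFL [ 0.4663 -0.1285  0.012 ]
floorBL [ 0.6196 -0.1328  0.012 ]
floorBR [0.6206 0.0878 0.012 ]
```

Run:
```python
from m1 import *
goto(.543,-.0265,.0268,178.9)
```

```text
delta mm [3.2, -0.7, -143.4] rot [-0.001, 0.003, -0.016] t 23.4
```

send_rows(
  commands=[
    [[3.2, -0.7, -50], [-0.001, 0.003, -0.016], 1],
    [[3.2, -0.7, -100], [-0.001, 0.003, -0.016], 1],
    [[3.2, -0.7, -130], [-0.001, 0.003, -0.016], 1],
    [[3.2, -0.7, -140], [-0.001, 0.003, -0.016], 1],
    [[3.2, -0.7, -143.4], [-0.001, 0.003, -0.016], 1],
    [[3.2, -0.7, -144], [-0.001, 0.003, -0.016], 1],
    [[3.2, -0.7, -144], [-0.001, 0.003, -0.016], 1],
  ],
)

```text
time_s: 24.28
ee_pos: [0.5439, -0.0266, 0.0279]
orientation: [0.001, 0.01, 1.0, 0.0]
ft_force: [0.3, -0.0, -0.3]
opening: 0.528
```

Run:
```python
from m1 import *
goto(.543,-.0265,.0268,178.9); print(cur()[2]["ft_force"])
```

```text
delta mm [-0.9, 0.1, -1.1] rot [-0.0, 0.002, 0.0] t 24.27
[ 0.32885946 -0.01069197 -0.30327469]
```

send_rows(
  commands=[
    [[-0.9, 0, -1.5], [0, 0.002, 0], 1],
    [[-0.9, 0, -2.2], [0, 0.002, 0], 1],
    [[-0.9, 0, -2.2], [0, 0.002, 0], 1],
  ],
)

```text
time_s: 24.65
ee_pos: [0.5433, -0.0267, 0.0262]
orientation: [0.001, 0.01, 1.0, 0.0]
ft_force: [0.3, 1.3, 1.8]
opening: 0.531
```

send_rows(
  commands=[
    [[0, 0, 0.5], [0, 0, 0], 0.3],
    [[0, 0, 0.5], [0, 0, 0], 0.3],
    [[0, 0, 0.5], [0, 0, 0], 0.3],
    [[0, 0, 50], [0, 0, 0], 0.3],
    [[0, 0, 105], [0, 0, 0], 0.3],
    [[0, 0, 145], [0, 0, 0], 0.3],
    [[0, 0, 145], [0, 0, 0], 0.3],
    [[0, 0, 145], [0, 0, 0], 0.3],
  ],
)

```text
time_s: 25.65
ee_pos: [0.5431, -0.0266, 0.1704]
orientation: [0.0, 0.01, 1.0, 0.0]
ft_force: [0.2, -0.7, -0.1]
opening: 0.701
```

Run:
```python
from m1 import *
c=snap("wrist","w13.png"); p,Rc,o=cur();print(p,np.round(o["orientation"],4))
cv2.imwrite("pics/w13z.png",cv2.resize(c["im"][:,:,::-1],(800,600),interpolation=cv2.INTER_CUBIC))
t=snap("top","t13.png")
cv2.imwrite("pics/t13z.png",cv2.resize(t["im"][90:290,110:440,::-1],None,fx=2.4,fy=2.4,interpolation=cv2.INTER_CUBIC))
```

```text
[ 0.54270692 -0.02661171  0.16949642] [-7.0e-04  9.7e-03  1.0e+00  1.0e-04]
```

View pics/w13z.png

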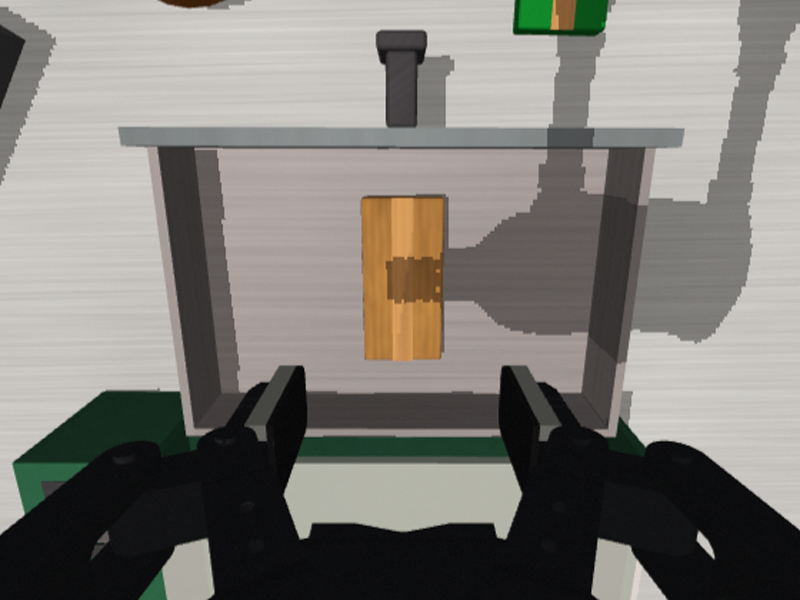

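View pics/t13z.png

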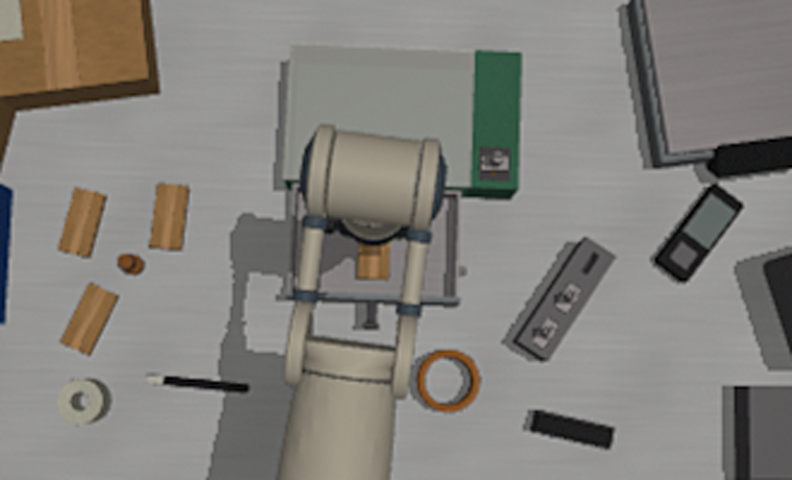

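Run:
```python
from m1 import *
c=snap("wrist")
print(an([g8(c,x,y,.026) for x,y in [(361,198),(444,197),(441,359),(365,360)]]))
goto(.5827,.276,.134,176.1)
```

```text
{'c': [0.5416, -0.0261], 'L1': np.float64(0.0955), 'a1': np.float64(-0.9), 'L2': np.float64(0.0455), 'a2': np.float64(89.6)}
delta mm [40.1, 302.6, -35.2] rot [-0.0, -0.002, -0.049] t 25.8
```

send_rows(
  commands=[
    [[5, 50, 0], [0, 0, 0], 0.3],
    [[10, 105, 0], [0, 0, -0.02], 0.3],
    [[20, 165, 0], [0, 0, -0.049], 0.3],
    [[30, 225, 0], [0, 0, -0.049], 0.3],
    [[40, 280, -15], [0, -0.002, -0.049], 0.3],
    [[40, 303, -35], [0, -0.002, -0.049], 0.3],
    [[40, 303, -35], [0, -0.002, -0.049], 0.3],
    [[40, 303, -35], [0, -0.002, -0.049], 0.3],
  ],
)

```text
time_s: 26.8
ee_pos: [0.5825, 0.275, 0.1338]
orientation: [-0.0, 0.035, 0.999, -0.0]
ft_force: [0.6, 0.3, 0.6]
opening: 0.7
```

Run:
```python
from m1 import *
c=snap("wrist","w14.png"); p,Rc,o=cur();print(p,np.round(o["orientation"],4))
cv2.imwrite("pics/w14z.png",cv2.resize(c["im"][:,:,::-1],(800,600),interpolation=cv2.INTER_CUBIC))
```

```text
[0.58294747 0.2748082  0.13469035] [2.000e-04 3.500e-02 9.994e-01 0.000e+00]
```

View pics/w14z.png

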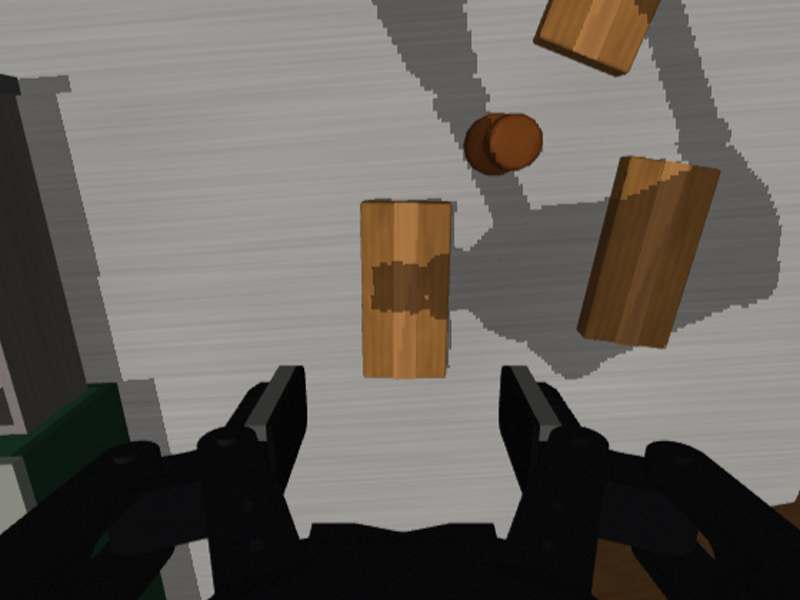

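Run:
```python
from m1 import *
c=snap("wrist")
a=an([g8(c,x,y,.014) for x,y in [(361,203),(452,204),(446,377),(362,377)]]);print(a)
goto(a["c"][0]+.0007,a["c"][1],.0145,176.1)
```

```text
{'c': [0.5834, 0.2765], 'L1': np.float64(0.0953), 'a1': np.float64(-4.7), 'L2': np.float64(0.0463), 'a2': np.float64(85.7)}
delta mm [0.9, 1.6, -120.7] rot [-0.001, 0.001, 0.002] t 26.9
```

send_rows(
  commands=[
    [[0.9, 1.6, -50], [0, 0, -0.008], 0.3],
    [[0.9, 1.6, -95], [0, 0, -0.008], 0.3],
    [[0.9, 1.6, -115], [0, 0, -0.008], 0.3],
    [[0.9, 1.6, -120], [0, 0, -0.008], 0.3],
    [[0.9, 1.6, -120], [0, 0, -0.008], 0.3],
    [[0.9, 1.6, -120], [0, 0, -0.008], 1],
    [[0.9, 1.6, -120], [0, 0, -0.008], 1],
    [[0.9, 1.6, -120], [0, 0, -0.008], 1],
    [[0.9, 1.6, -120], [0, 0, -0.008], 1],
  ],
  force=30,
)

```text
time_s: 28.02
ee_pos: [0.5854, 0.277, 0.018]
orientation: [0.003, 0.039, 0.999, 0.001]
ft_force: [1.5, -0.8, 5.9]
opening: 0.529
```

send_rows(
  commands=[
    [[0, 0, 20], [0, 0, 0], 1],
    [[0, 0, 70], [0, 0, 0], 1],
    [[0, 0, 126], [0, 0, 0], 1],
    [[0, -20, 152], [-0.001, 0.006, 0.02], 1],
    [[-10, -70, 152], [-0.001, 0.006, 0.04], 1],
    [[-20, -130, 152], [-0.001, 0.006, 0.05], 1],
    [[-30, -190, 152], [-0.001, 0.006, 0.06], 1],
    [[-42, -250, 152], [-0.001, 0.006, 0.06], 1],
    [[-43, -303, 152], [-0.001, 0.006, 0.06], 1],
    [[-43, -303, 152], [-0.001, 0.006, 0.06], 1],
    [[-43, -303, 152], [-0.001, 0.006, 0.06], 1],
    [[-43, -303, 152], [-0.001, 0.006, 0.06], 1],
  ],
)

```text
time_s: 29.52
ee_pos: [0.5426, -0.0247, 0.1705]
orientation: [-0.0, 0.008, 1.0, 0.001]
ft_force: [-0.6, 0.8, 0.2]
opening: 0.525
```

Run:
```python
from m1 import *
c=snap("wrist","w15.png"); p,Rc,o=cur();print(p,np.round(o["orientation"],4))
cv2.imwrite("pics/w15z.png",cv2.resize(c["im"][:,:,::-1],(800,600),interpolation=cv2.INTER_CUBIC))
```

```text
[ 0.54260402 -0.02461036  0.17030945] [-2.0e-04  8.1e-03  1.0e+00  7.0e-04]
```

View pics/w15z.png

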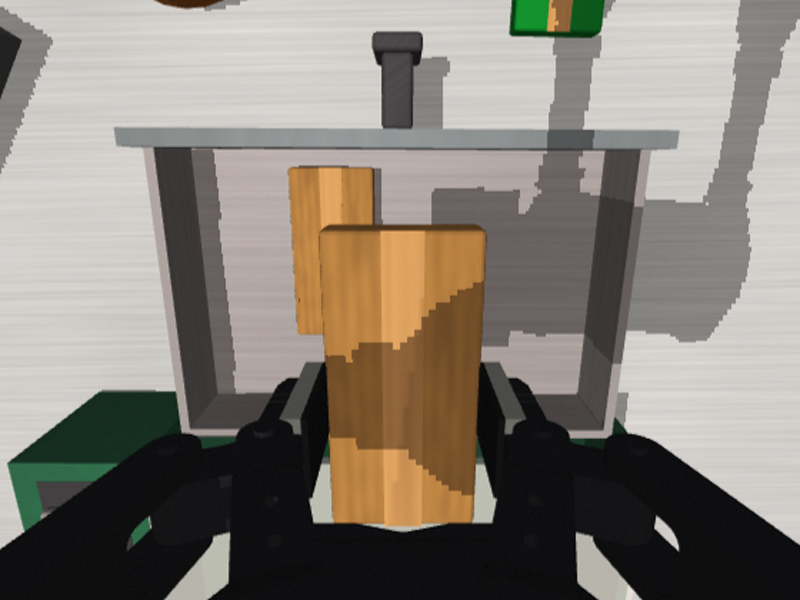

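Run:
```python
from m1 import *
c=snap("wrist")
cv2.imwrite("pics/w15c.png",cv2.resize(c["im"][100:250,190:350,::-1],None,fx=4,fy=4,interpolation=cv2.INTER_CUBIC))
held(c,232,320,486)
p,Rc,o=cur()
# account for lower grip: top at TCP-.004
for zt in(-.004,):
    L=Rc.inv().apply(g8(c,321,232,p[2]+zt)-p);Q=Rc.inv().apply(g8(c,486,232,p[2]+zt)-p);print(L,Q)
```

```text
held front edge in tool x,y mm L,R [ 50.8 -21.6   0.2] [50.8 22.4  0.3] centre along tool x 2.8
[ 0.05024598 -0.022007    0.00400144] [0.05022972 0.02308729 0.00406238]
```

View pics/w15c.png

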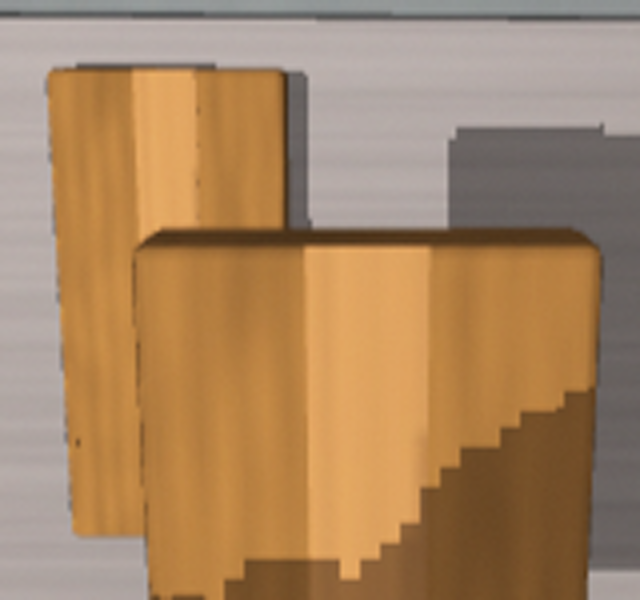

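Run:
```python
from m1 import *
c=snap("wrist")
f=lambda X,Y,z: ray(c,100+(Y+.5)/4-.5,190+(X+.5)/4-.5,z)
a,b,d=f(48,70,.026),f(284,70,.026),f(75,535,.026)
e=b+d-a
print(a,b,d,an([a,b,e,d]))
```

```text
[ 0.47721164 -0.08472562  0.026     ] [ 0.47794785 -0.03927957  0.026     ] [ 0.57239283 -0.0866648   0.026     ] {'c': [0.5252, -0.063], 'L1': np.float64(0.0952), 'a1': np.float64(-1.2), 'L2': np.float64(0.0455), 'a2': np.float64(89.1)}
```

Run:
```python
from m1 import *
goto(.5288,-.0636,.045,178.9)
```

```text
delta mm [-13.8, -38.8, -125.1] rot [-0.001, -0.001, -0.003] t 29.68
```

send_rows(
  commands=[
    [[-13.8, -38.8, -10], [-0.001, -0.001, -0.003], 1],
    [[-13.8, -38.8, -60], [-0.001, -0.001, -0.003], 1],
    [[-13.8, -38.8, -100], [-0.001, -0.001, -0.003], 1],
    [[-13.8, -38.8, -117], [-0.001, -0.001, -0.003], 1],
    [[-13.8, -38.8, -122], [-0.001, -0.001, -0.003], 1],
    [[-13.8, -38.8, -123], [-0.001, -0.001, -0.003], 1],
    [[-13.8, -38.8, -123], [-0.001, -0.001, -0.003], 1],
  ],
)

```text
time_s: 30.55
ee_pos: [0.5298, -0.0637, 0.0489]
orientation: [0.002, 0.01, 1.0, -0.0]
ft_force: [-1.3, 0.5, -0.5]
opening: 0.526
```

Run:
```python
from m1 import *
goto(.5288,-.0636,.044,178.9); print(cur()[2]["ft_force"])
```

```text
delta mm [-1.0, 0.1, -4.9] rot [0.0, 0.003, -0.0] t 30.55
[-1.27832077  0.45600071 -0.50150559]
```

send_rows(
  commands=[
    [[-1.2, 0, -3], [0, 0.003, 0], 1],
    [[-1.6, 0, -5], [0, 0.003, 0], 1],
    [[-1.6, 0, -5.5], [0, 0.003, 0], 1],
    [[-1.6, 0, -5.5], [0, 0.003, 0], 1],
  ],
)

```text
time_s: 31.05
ee_pos: [0.5284, -0.0638, 0.044]
orientation: [0.0, 0.01, 1.0, -0.0]
ft_force: [-2.2, -0.1, 3.9]
opening: 0.53
```

send_rows(
  commands=[
    [[0.4, 0, 0.5], [0, 0, 0], 1],
    [[0.4, 0, 0.5], [0, 0, 0], 0.3],
    [[0.4, 0, 0.5], [0, 0, 0], 0.3],
    [[0.4, 0, 0.5], [0, 0, 0], 0.3],
    [[0, 0, 50], [0, 0, 0], 0.3],
    [[0, 0, 100], [0, 0, 0], 0.3],
    [[0, 0, 126], [0, 0, 0], 0.3],
    [[0, 0, 126], [0, 0, 0], 0.3],
    [[0, 0, 126], [0, 0, 0], 0.3],
  ],
)

```text
time_s: 32.17
ee_pos: [0.528, -0.0637, 0.1685]
orientation: [-0.001, 0.01, 1.0, -0.0]
ft_force: [-0.6, 0.8, 0.1]
opening: 0.697
```

Run:
```python
from m1 import *
c=snap("wrist","w16.png"); p,Rc,o=cur();print(p,np.round(o["orientation"],4))
cv2.imwrite("pics/w16z.png",cv2.resize(c["im"][100:290,180:400,::-1],None,fx=3.5,fy=3.1,interpolation=cv2.INTER_CUBIC))
```

```text
[ 0.52771871 -0.06362207  0.16799507] [-1.1e-03  9.6e-03  1.0e+00  1.0e-04]
```

View pics/w16z.png

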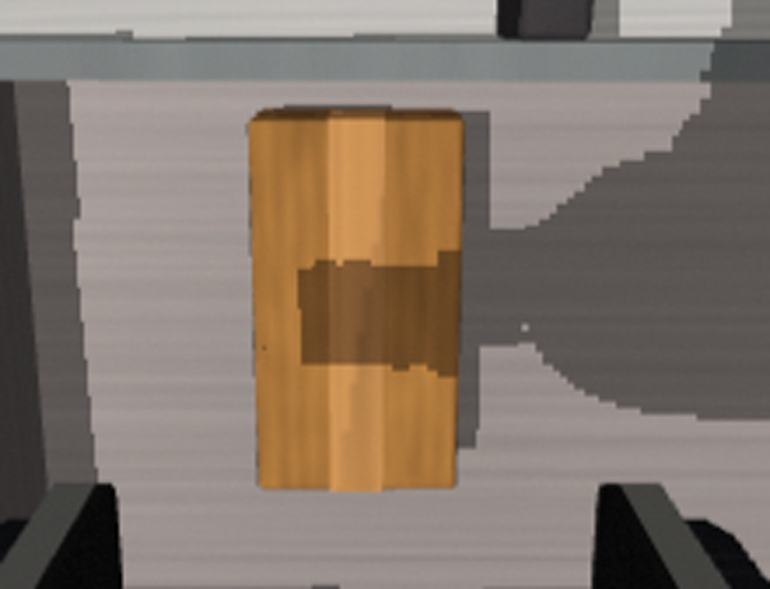

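Run:
```python
from m1 import *
c=snap("wrist")
f=lambda X,Y,z: ray(c,100+(Y+.5)/3.1-.5,180+(X+.5)/3.5-.5,z)
P=[f(x,y,.040) for x,y in [(250,121),(463,121),(455,488),(259,489)]]
print(np.round(P,4),an(P), f(355,108,.012),f(355,114,.026))
goto(.5718,.4027,.134,168)
```

```text
[[ 0.4778 -0.0849  0.04  ]
 [ 0.4786 -0.04    0.04  ]
 [ 0.5733 -0.0413  0.04  ]
 [ 0.5727 -0.0869  0.04  ]] {'c': [0.5256, -0.0633], 'L1': np.float64(0.0949), 'a1': np.float64(-1.0), 'L2': np.float64(0.0452), 'a2': np.float64(89.1)} [ 0.47704288 -0.06271592  0.012     ] [ 0.47757541 -0.06272133  0.026     ]
delta mm [44.1, 466.3, -33.8] rot [-0.001, -0.002, -0.19] t 32.27
```

send_rows(
  commands=[
    [[5, 55, 0], [0, 0, -0.02], 0.3],
    [[10, 115, 0], [0, 0, -0.05], 0.3],
    [[20, 175, 0], [0, 0, -0.1], 0.3],
    [[25, 235, 0], [0, 0, -0.15], 0.3],
    [[30, 295, 0], [0, 0, -0.19], 0.3],
    [[35, 355, 0], [0, 0, -0.19], 0.3],
    [[40, 415, 0], [0, 0, -0.19], 0.3],
    [[44, 466, -20], [-0.001, -0.002, -0.19], 0.3],
    [[44, 466, -34], [-0.001, -0.002, -0.19], 0.3],
    [[44, 466, -34], [-0.001, -0.002, -0.19], 0.3],
    [[44, 466, -34], [-0.001, -0.002, -0.19], 0.3],
  ],
)

```text
time_s: 33.65
ee_pos: [0.5721, 0.4011, 0.1344]
orientation: [-0.0, 0.105, 0.994, -0.0]
ft_force: [-0.4, 0.2, 0.1]
opening: 0.703
```

Run:
```python
from m1 import *
c=snap("wrist","w17.png"); p,Rc,o=cur();print(p,np.round(o["orientation"],4))
cv2.imwrite("pics/w17z.png",cv2.resize(c["im"][:,:,::-1],(800,600),interpolation=cv2.INTER_CUBIC))
```

```text
[0.57230814 0.40124048 0.13521502] [5.000e-04 1.052e-01 9.945e-01 2.000e-04]
```

View pics/w17z.png

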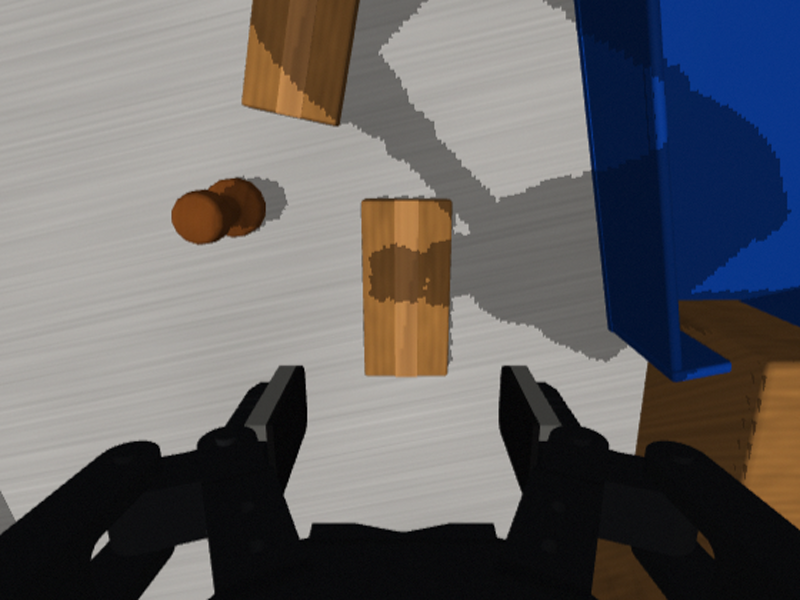

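Run:
```python
from m1 import *
c=snap("wrist")
a=an([g8(c,x,y,.014) for x,y in [(361,200),(452,200),(448,375),(364,376)]]);print(a)
goto(a["c"][0]+.0007,a["c"][1],.0155,167.6)
p,Rc,o=cur()
for x,y in [(609,330),(645,375),(636,440)]: print("z0",np.round(Rc.inv().apply(g8(c,x,y,0)-p)*1000), np.round(g8(c,x,y,0),3))
for x,y,z in [(683,300,.1),(760,370,.1),(675,378,.06)]: print(np.round(g8(c,x,y,z),3))
```

```text
{'c': [0.572, 0.4037], 'L1': np.float64(0.0963), 'a1': np.float64(-12.1), 'L2': np.float64(0.0463), 'a2': np.float64(78.3)}
delta mm [0.3, 2.4, -120.0] rot [-0.001, 0.001, -0.006] t 33.75
z0 [-25. 118. 136.] [0.622 0.512 0.   ]
z0 [-53. 143. 136.] [0.655 0.53  0.   ]
z0 [-97. 143. 136.] [0.697 0.521 0.   ]
[0.572 0.502 0.1  ]
[0.605 0.528 0.1  ]
[0.625 0.517 0.06 ]
```

send_rows(
  commands=[
    [[0.3, 2.4, -50], [0, 0, 0], 0.3],
    [[0.3, 2.4, -95], [0, 0, 0], 0.3],
    [[0.3, 2.4, -115], [0, 0, 0], 0.3],
    [[0.3, 2.4, -120], [0, 0, 0], 0.3],
    [[0.3, 2.4, -120], [0, 0, 0], 0.3],
    [[0.3, 2.4, -120], [0, 0, 0], 1],
    [[0.3, 2.4, -120], [0, 0, 0], 1],
    [[0.3, 2.4, -120], [0, 0, 0], 1],
    [[0.3, 2.4, -120], [0, 0, 0], 1],
  ],
)

```text
time_s: 34.88
ee_pos: [0.574, 0.4046, 0.0185]
orientation: [0.003, 0.105, 0.994, 0.002]
ft_force: [0.1, -0.2, 6.2]
opening: 0.523
```

send_rows(
  commands=[
    [[0, 0, 20], [0, 0, 0], 1],
    [[0, 0, 75], [0, 0, 0], 1],
    [[0, 0, 130], [0, 0, 0], 1],
    [[0, -30, 152], [0, 0, 0.05], 1],
    [[-5, -90, 152], [-0.003, 0.005, 0.1], 1],
    [[-10, -150, 152], [-0.003, 0.005, 0.15], 1],
    [[-15, -210, 152], [-0.003, 0.005, 0.192], 1],
    [[-20, -270, 152], [-0.003, 0.005, 0.192], 1],
    [[-25, -330, 152], [-0.003, 0.005, 0.192], 1],
    [[-31, -390, 152], [-0.003, 0.005, 0.192], 1],
    [[-31, -429, 152], [-0.003, 0.005, 0.192], 1],
    [[-31, -429, 152], [-0.003, 0.005, 0.192], 1],
    [[-31, -429, 152], [-0.003, 0.005, 0.192], 1],
    [[-31, -429, 152], [-0.003, 0.005, 0.192], 1],
  ],
)

```text
time_s: 36.62
ee_pos: [0.5431, -0.0233, 0.1711]
orientation: [0.0, 0.009, 1.0, 0.0]
ft_force: [-0.1, 1.4, -0.3]
opening: 0.527
```

Run:
```python
from m1 import *
c=snap("wrist","w18.png"); p,Rc,o=cur();print(p,np.round(o["orientation"],4))
cv2.imwrite("pics/w18z.png",cv2.resize(c["im"][:,:,::-1],(800,600),interpolation=cv2.INTER_CUBIC))
```

```text
[ 0.54311955 -0.02327861  0.17087455] [2.0e-04 8.5e-03 1.0e+00 4.0e-04]
```

View pics/w18z.png

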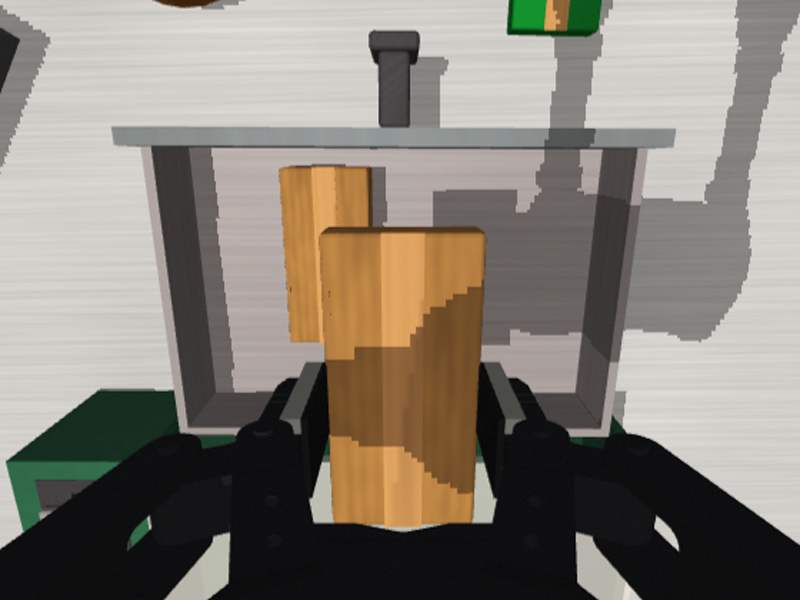

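```bash
cat >> m1.py <<'E'
def edgerow(im,x8=(345,465),y8=(215,255)):
    a=im[:, int(x8[0]*.7):int(x8[1]*.7)].astype(float)[:,:,0].mean(1)
    s=slice(int(y8[0]*.7),int(y8[1]*.7)); return np.arange(420)[s],np.round(a[s]).astype(int)
E
python3 - <<'E'
from m1 import *
for n in ["w12","w15","w18"]:
    im=cv2.imread(f"pics/{n}.png")[:,:,::-1]; i,a=edgerow(im); print(n,list(zip(i.tolist(),a.tolist())))
c=snap("wrist");p,Rc,o=cur()
# pile top carton (z .040)
a,b,d=g8(c,280,169,.04),g8(c,371,168,.04),g8(c,291,342,.04); print(an([a,b,b+d-a,d]))
E
```

```text
w12 [(150, 158), (151, 155), (152, 155), (153, 158), (154, 158), (155, 156), (156, 154), (157, 154), (158, 156), (159, 157), (160, 156), (161, 156), (162, 155), (163, 137), (164, 89), (165, 77), (166, 78), (167, 77), (168, 99), (169, 151), (170, 181), (171, 185), (172, 190), (173, 193), (174, 192), (175, 193), (176, 193), (177, 193)]
w15 [(150, 153), (151, 154), (152, 152), (153, 150), (154, 150), (155, 152), (156, 141), (157, 103), (158, 79), (159, 80), (160, 84), (161, 128), (162, 178), (163, 186), (164, 191), (165, 195), (166, 195), (167, 195), (168, 195), (169, 195), (170, 195), (171, 195), (172, 195), (173, 195), (174, 196), (175, 196), (176, 196), (177, 196)]
w18 [(150, 148), (151, 146), (152, 145), (153, 145), (154, 146), (155, 148), (156, 149), (157, 149), (158, 129), (159, 78), (160, 79), (161, 79), (162, 100), (163, 151), (164, 184), (165, 188), (166, 193), (167, 195), (168, 195), (169, 195), (170, 195), (171, 195), (172, 195), (173, 196), (174, 196), (175, 196), (176, 196), (177, 196)]
{'c': [0.5259, -0.0623], 'L1': np.float64(0.0949), 'a1': np.float64(-1.2), 'L2': np.float64(0.0467), 'a2': np.float64(89.6)}
```

Run:
```python
from m1 import *
goto(.5274,-.0637,.0585,178.9)
```

```text
delta mm [-15.7, -40.4, -112.2] rot [-0.001, 0.0, -0.002] t 36.73
```

send_rows(
  commands=[
    [[-15.7, -40.4, -10], [-0.001, 0, -0.002], 1],
    [[-15.7, -40.4, -60], [-0.001, 0, -0.002], 1],
    [[-15.7, -40.4, -95], [-0.001, 0, -0.002], 1],
    [[-15.7, -40.4, -108], [-0.001, 0, -0.002], 1],
    [[-15.7, -40.4, -110], [-0.001, 0, -0.002], 1],
    [[-15.7, -40.4, -110], [-0.001, 0, -0.002], 1],
    [[-15.7, -40.4, -110], [-0.001, 0, -0.002], 1],
  ],
)

```text
time_s: 37.6
ee_pos: [0.5284, -0.0638, 0.0626]
orientation: [0.001, 0.009, 1.0, -0.0]
ft_force: [0.3, -0.2, -0.4]
opening: 0.532
```

Run:
```python
from m1 import *
goto(.5274,-.0637,.0585,178.9); print(cur()[2]["ft_force"])
```

```text
delta mm [-1.0, 0.1, -4.1] rot [0.001, 0.003, -0.0] t 37.6
[ 0.33711622 -0.15750331 -0.39869628]
```

send_rows(
  commands=[
    [[-1.2, 0, -2.5], [0, 0.003, 0], 1],
    [[-1.4, 0, -4], [0, 0.003, 0], 1],
    [[-1.4, 0, -4.7], [0, 0.003, 0], 1],
    [[-1.4, 0, -4.7], [0, 0.003, 0], 1],
  ],
)

```text
time_s: 38.1
ee_pos: [0.5272, -0.0638, 0.0585]
orientation: [0.0, 0.009, 1.0, -0.0]
ft_force: [-1.9, 0.4, 4.4]
opening: 0.532
```

send_rows(
  commands=[
    [[0.3, 0, 0.5], [0, 0, 0], 1],
    [[0.3, 0, 0.5], [0, 0, 0], 0.3],
    [[0.3, 0, 0.5], [0, 0, 0], 0.3],
    [[0.3, 0, 0.5], [0, 0, 0], 0.3],
    [[0, 0, 50], [0, 0, 0], 0.3],
    [[0, 0, 100], [0, 0, 0], 0.3],
    [[0, 0, 112], [0, 0, 0], 0.3],
    [[0, 0, 112], [0, 0, 0], 0.3],
    [[0, 0, 112], [0, 0, 0], 0.3],
  ],
)

```text
time_s: 39.22
ee_pos: [0.5265, -0.0637, 0.1684]
orientation: [-0.001, 0.009, 1.0, -0.0]
ft_force: [-0.8, 1.0, 0.2]
opening: 0.701
```

Run:
```python
from m1 import *
c=snap("wrist","w19.png"); p,Rc,o=cur();print(p,np.round(o["orientation"],4))
cv2.imwrite("pics/w19z.png",cv2.resize(c["im"][100:290,180:400,::-1],None,fx=3.5,fy=3.1,interpolation=cv2.INTER_CUBIC))
goto(.4301,.3849,.134,155)
```

```text
[ 0.52638941 -0.06365841  0.16817992] [-1.4e-03  9.4e-03  1.0e+00 -1.0e-04]
delta mm [-96.3, 448.6, -34.2] rot [-0.0, -0.003, -0.418] t 39.27
```

View pics/w19z.png

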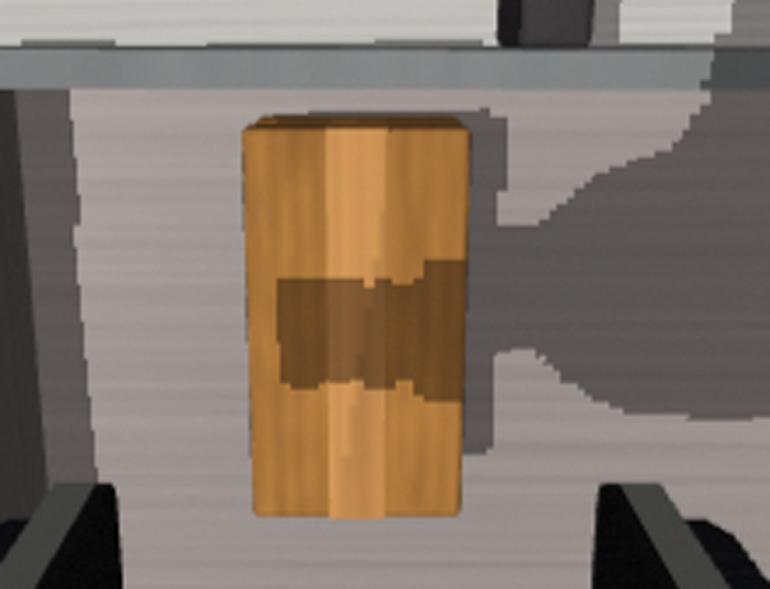

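send_rows(
  commands=[
    [[-5, 55, 0], [0, 0, -0.1], 0.3],
    [[-10, 115, 0], [0, 0, -0.2], 0.3],
    [[-20, 175, 0], [0, 0, -0.3], 0.3],
    [[-40, 235, 0], [0, 0, -0.4], 0.3],
    [[-60, 290, 0], [0, 0, -0.408], 0.3],
    [[-80, 345, 0], [0, 0, -0.408], 0.3],
    [[-96, 400, 0], [0, 0, -0.408], 0.3],
    [[-96, 449, -20], [0, -0.003, -0.408], 0.3],
    [[-96, 449, -34], [0, -0.003, -0.408], 0.3],
    [[-96, 449, -34], [0, -0.003, -0.408], 0.3],
    [[-96, 449, -34], [0, -0.003, -0.408], 0.3],
  ],
)

```text
time_s: 40.65
ee_pos: [0.4308, 0.3842, 0.1344]
orientation: [0.0, 0.212, 0.977, 0.0]
ft_force: [0.3, -0.1, 0.6]
opening: 0.7
```

Run:
```python
from m1 import *
c=snap("wrist","w20.png"); p,Rc,o=cur();print(p,np.round(o["orientation"],4))
cv2.imwrite("pics/w20z.png",cv2.resize(c["im"][:,:,::-1],(800,600),interpolation=cv2.INTER_CUBIC))
```

```text
[0.43106073 0.38437644 0.13505862] [5.000e-04 2.126e-01 9.771e-01 5.000e-04]
```

View pics/w20z.png

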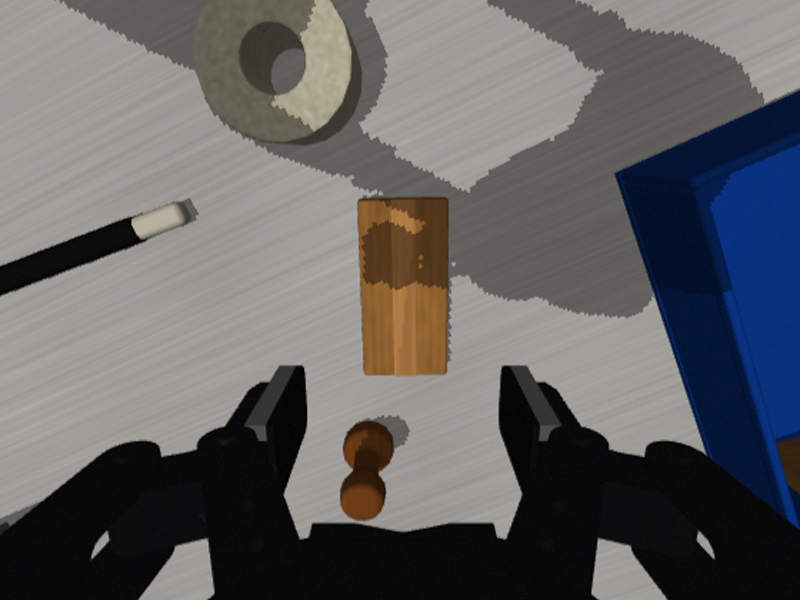

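Run:
```python
from m1 import *
c=snap("wrist")
a=an([g8(c,x,y,.014) for x,y in [(358,199),(449,198),(446,375),(364,375)]]);print(a)
goto(a["c"][0]+.0006,a["c"][1]-.0003,.0155,155.7)
```

```text
{'c': [0.4303, 0.3863], 'L1': np.float64(0.0967), 'a1': np.float64(-24.0), 'L2': np.float64(0.0457), 'a2': np.float64(65.7)}
delta mm [-0.2, 1.5, -119.8] rot [-0.001, 0.002, 0.004] t 40.75
```

send_rows(
  commands=[
    [[-0.2, 1.5, -50], [0, 0, 0.005], 0.3],
    [[-0.2, 1.5, -95], [0, 0, 0.005], 0.3],
    [[-0.2, 1.5, -115], [0, 0, 0.005], 0.3],
    [[-0.2, 1.5, -120], [0, 0, 0.005], 0.3],
    [[-0.2, 1.5, -120], [0, 0, 0.005], 0.3],
    [[-0.2, 1.5, -120], [0, 0, 0.005], 1],
    [[-0.2, 1.5, -120], [0, 0, 0.005], 1],
    [[-0.2, 1.5, -120], [0, 0, 0.005], 1],
    [[-0.2, 1.5, -120], [0, 0, 0.005], 1],
  ],
)

```text
time_s: 41.88
ee_pos: [0.4321, 0.387, 0.0179]
orientation: [0.002, 0.21, 0.978, 0.002]
ft_force: [-0.2, -0.3, 5.6]
opening: 0.53
```

Run:
```python
from m1 import *
goto(.5431,-.0233,.1709,178.9)
```

```text
delta mm [111.0, -410.3, 153.0] rot [-0.005, 0.004, 0.404] t 41.88
```

send_rows(
  commands=[
    [[0, 0, 20], [0, 0, 0], 1],
    [[0, 0, 75], [0, 0, 0], 1],
    [[0, 0, 130], [0, 0, 0], 1],
    [[10, -30, 153], [0, 0, 0.1], 1],
    [[30, -85, 153], [-0.005, 0.004, 0.2], 1],
    [[50, -140, 153], [-0.005, 0.004, 0.3], 1],
    [[70, -195, 153], [-0.005, 0.004, 0.404], 1],
    [[85, -250, 153], [-0.005, 0.004, 0.404], 1],
    [[100, -305, 153], [-0.005, 0.004, 0.404], 1],
    [[111, -360, 153], [-0.005, 0.004, 0.404], 1],
    [[111, -410, 153], [-0.005, 0.004, 0.404], 1],
    [[111, -410, 153], [-0.005, 0.004, 0.404], 1],
    [[111, -410, 153], [-0.005, 0.004, 0.404], 1],
    [[111, -410, 153], [-0.005, 0.004, 0.404], 1],
  ],
)

```text
time_s: 43.62
ee_pos: [0.5432, -0.0218, 0.1714]
orientation: [0.0, 0.009, 1.0, 0.0]
ft_force: [-0.7, 0.4, -0.5]
opening: 0.527
```

Run:
```python
from m1 import *
c=snap("wrist","w21.png"); p,Rc,o=cur();print(p,np.round(o["orientation"],4))
cv2.imwrite("pics/w21z.png",cv2.resize(c["im"][:,:,::-1],(800,600),interpolation=cv2.INTER_CUBIC))
i,a=edgerow(c["im"]); print(list(zip(i.tolist(),a.tolist())))
goto(.5274,-.0637,.0719,178.9)
```

```text
[ 0.54315948 -0.0217623   0.171262  ] [3.0e-04 8.7e-03 1.0e+00 0.0e+00]
[(150, 144), (151, 142), (152, 141), (153, 141), (154, 142), (155, 143), (156, 143), (157, 142), (158, 142), (159, 132), (160, 99), (161, 79), (162, 80), (163, 80), (164, 111), (165, 163), (166, 184), (167, 190), (168, 194), (169, 196), (170, 196), (171, 196), (172, 196), (173, 196), (174, 196), (175, 196), (176, 196), (177, 196)]
delta mm [-15.8, -41.9, -99.4] rot [-0.0, 0.001, -0.002] t 43.67
```

View pics/w21z.png

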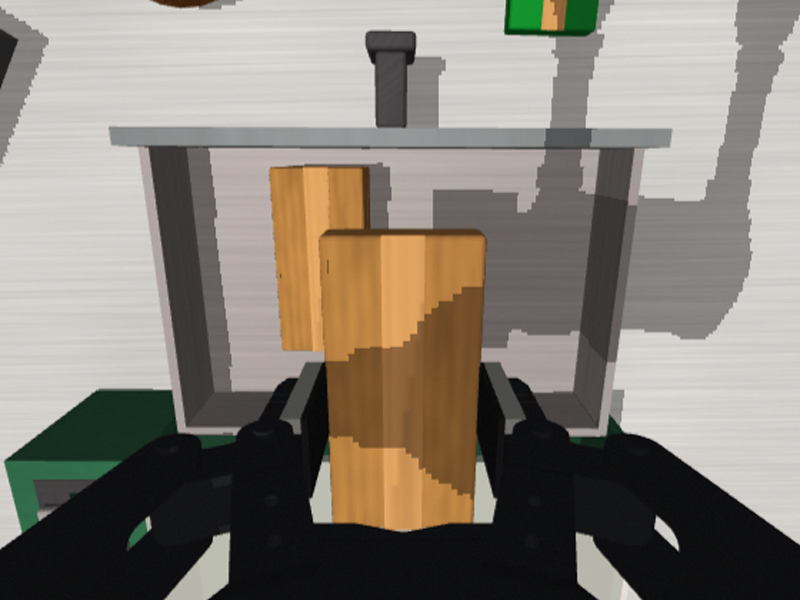

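send_rows(
  commands=[
    [[-16.6, -41.9, -10], [0, 0.001, -0.002], 1],
    [[-16.6, -41.9, -50], [0, 0.001, -0.002], 1],
    [[-16.6, -41.9, -83], [0, 0.001, -0.002], 1],
    [[-16.6, -41.9, -96], [0, 0.001, -0.002], 1],
    [[-16.6, -41.9, -97], [0, 0.001, -0.002], 1],
    [[-16.6, -41.9, -97], [0, 0.001, -0.002], 1],
    [[-16.6, -41.9, -97], [0, 0.001, -0.002], 1],
  ],
)

```text
time_s: 44.55
ee_pos: [0.5274, -0.0637, 0.0759]
orientation: [0.001, 0.01, 1.0, -0.0]
ft_force: [0.2, 0.3, -0.3]
opening: 0.525
```

Run:
```python
from m1 import *
goto(.5266,-.0637,.0719,178.9); print(cur()[2]["ft_force"])
```

```text
delta mm [-0.8, -0.0, -4.0] rot [0.0, 0.002, -0.0] t 44.55
[ 0.21046683  0.33778407 -0.33920831]
```

send_rows(
  commands=[
    [[-1, 0, -2.5], [0, 0.002, 0], 1],
    [[-1.1, 0, -4], [0, 0.002, 0], 1],
    [[-1.1, 0, -4.6], [0, 0.002, 0], 1],
    [[-1.1, 0, -4.6], [0, 0.002, 0], 1],
  ],
)

```text
time_s: 45.05
ee_pos: [0.5265, -0.0637, 0.0719]
orientation: [0.0, 0.01, 1.0, -0.0]
ft_force: [-1.0, -1.0, 3.8]
opening: 0.526
```

send_rows(
  commands=[
    [[0.2, 0, 0.5], [0, 0, 0], 1],
    [[0.2, 0, 0.5], [0, 0, 0], 0.3],
    [[0.2, 0, 0.5], [0, 0, 0], 0.3],
    [[0.2, 0, 0.5], [0, 0, 0], 0.3],
    [[0, 0, 50], [0, 0, 0], 0.3],
    [[0, 0, 99], [0, 0, 0], 0.3],
    [[0, 0, 99], [0, 0, 0], 0.3],
    [[0, 0, 99], [0, 0, 0], 0.3],
  ],
)

```text
time_s: 46.05
ee_pos: [0.5264, -0.0637, 0.1704]
orientation: [0.0, 0.01, 1.0, -0.0]
ft_force: [-0.9, -0.3, 0.2]
opening: 0.703
```

Run:
```python
from m1 import *
c=snap("wrist","w22.png"); p,Rc,o=cur();print(p,np.round(o["orientation"],4))
cv2.imwrite("pics/w22z.png",cv2.resize(c["im"][100:290,180:400,::-1],None,fx=3.5,fy=3.1,interpolation=cv2.INTER_CUBIC))
s=snap("scene","s22.png")
cv2.imwrite("pics/s22z.png",cv2.resize(s["im"][190:300,200:370,::-1],None,fx=4.6,fy=4.6,interpolation=cv2.INTER_CUBIC))
```

```text
[ 0.52596497 -0.06361258  0.16942461] [-7.0e-04  9.6e-03  1.0e+00 -1.0e-04]
```

View pics/w22z.png

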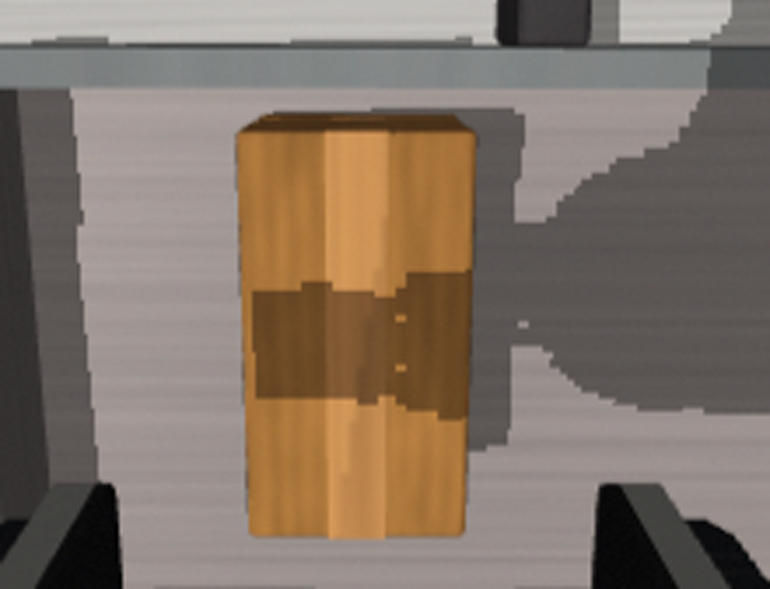

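View pics/s22z.png

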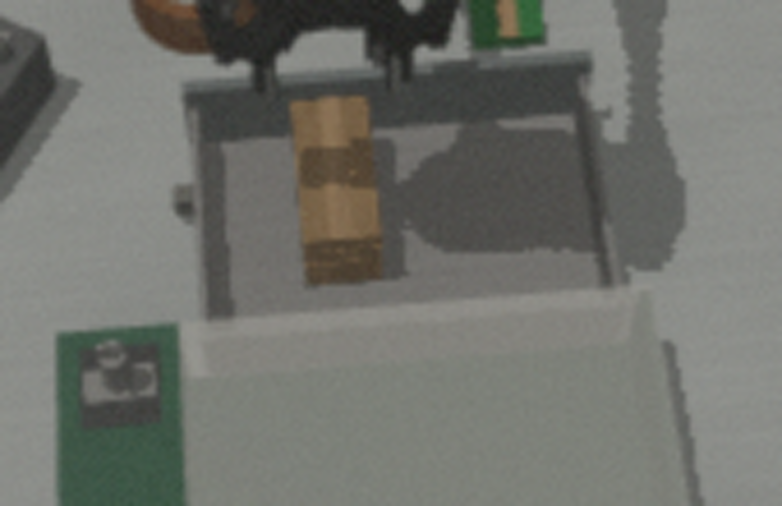

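Run:
```python
from m1 import *
c=snap("wrist")
f=lambda X,Y,z: ray(c,100+(Y+.5)/3.1-.5,180+(X+.5)/3.5-.5,z)
print(an([f(x,y,.068) for x,y in [(237,131),(475,131),(465,536),(250,537)]]))
# expected block edges drawn
im=cv2.resize(c["im"][100:290,180:400,::-1],None,fx=3.5,fy=3.1,interpolation=cv2.INTER_CUBIC)
from math import cos,sin,radians
cv2.imwrite("pics/w23z.png",cv2.resize(c["im"][128:146,245:320,::-1],None,fx=10,fy=10,interpolation=cv2.INTER_NEAREST))
s=snap("scene")
cv2.imwrite("pics/s23z.png",cv2.resize(s["im"][208:255,258:288,::-1],None,fx=12,fy=12,interpolation=cv2.INTER_CUBIC))
```

```text
{'c': [0.5238, -0.0633], 'L1': np.float64(0.0952), 'a1': np.float64(-0.9), 'L2': np.float64(0.0452), 'a2': np.float64(89.0)}
```

View pics/w23z.png

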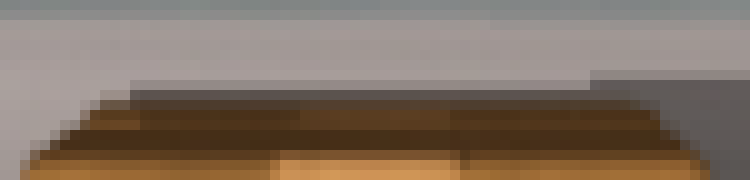

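View pics/s23z.png

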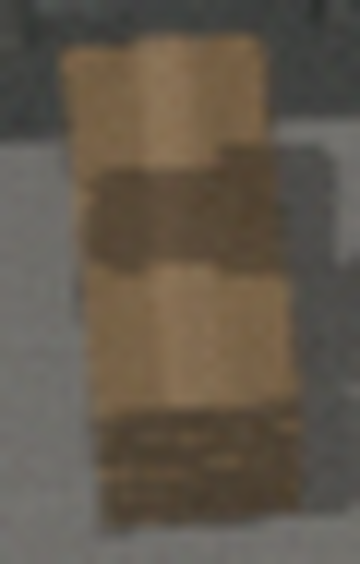

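Run:
```python
from m1 import *
c=snap("wrist")
P0=c["P"].copy(); p,Rc,o=cur()
T=np.eye(4);T[:3,:3]=Rc.as_matrix();T[:3,3]=p; Ttc=np.linalg.inv(T)@P0
def cam(pos,q):
    M=np.eye(4);M[:3,:3]=R.from_quat([q[1],q[2],q[3],q[0]]).as_matrix();M[:3,3]=pos; d=dict(c);d["P"]=M@Ttc;return d
f=lambda d,X,Y,z: ray(d,100+(Y+.5)/3.1-.5,180+(X+.5)/3.5-.5,z)
d=cam([.52639,-.06366,.16818],[-1.4e-3,9.4e-3,1,-1e-4])
print(an([f(d,x,y,.054) for x,y in [(243,128),(469,128),(461,515),(253,516)]]))
# edges: row profile at column center in current image
def prof(col,r0,r1): return [(i,int(c["im"][i,col-8:col+8].mean())) for i in range(r0,r1)]
print(prof(282,133,148)); print(prof(282,266,278))
for x in(.476,.4777): print([round(float(proj(c,[x,-.063,z])[0]),1) for z in(.012,.026,.04,.054,.068)])
```

```text
{'c': [0.5248, -0.0634], 'L1': np.float64(0.0954), 'a1': np.float64(-1.0), 'L2': np.float64(0.0456), 'a2': np.float64(89.1)}
[(133, 153), (134, 155), (135, 158), (136, 139), (137, 83), (138, 64), (139, 60), (140, 59), (141, 46), (142, 46), (143, 92), (144, 145), (145, 145), (146, 145), (147, 146)]
[(266, 138), (267, 138), (268, 138), (269, 138), (270, 138), (271, 138), (272, 138), (273, 138), (274, 138), (275, 141), (276, 144), (277, 144)]
[135.5, 136.8, 138.2, 139.7, 141.5]
[137.6, 139.0, 140.5, 142.2, 144.1]
```

Run:
```python
from m1 import *
goto(.4415,-.0255,.0513,178.9)
```

```text
delta mm [-84.4, 38.1, -118.1] rot [0.0, -0.002, 0.0] t 46.3
```

send_rows(
  commands=[
    [[-40, 18, 0], [0, -0.002, 0], 0.1],
    [[-85, 38, 0], [0, -0.002, 0], 0.1],
    [[-85.5, 38, 0], [0, -0.002, 0], 0.1],
    [[-85.5, 38, -50], [0, -0.002, 0], 0.1],
    [[-85.5, 38, -100], [0, -0.002, 0], 0.1],
    [[-85.5, 38, -119], [0, -0.002, 0], 0.1],
    [[-85.5, 38, -119], [0, -0.002, 0], 0.6],
    [[-85.5, 38, -119], [0, -0.002, 0], 1],
    [[-85.5, 38, -119], [0, -0.002, 0], 1],
    [[-85.5, 38, -119], [0, -0.002, 0], 1],
    [[-85.5, 38, -119], [0, -0.002, 0], 1],
    [[-85.5, 38, -119], [0, -0.002, 0], 1],
  ],
  force=40,
)

```text
time_s: 47.8
ee_pos: [0.4416, -0.0253, 0.0523]
orientation: [0.002, 0.01, 1.0, 0.0]
ft_force: [-0.1, 2.3, 6.5]
opening: 0.153
```

send_rows(
  commands=[
    [[3, -0.1, 0], [0, 0, 0], 1],
    [[9, -0.2, 0], [0, 0, 0], 1],
    [[18, -0.4, 0], [0, 0, 0], 1],
    [[29, -0.6, 0], [0, 0, 0], 1],
    [[41, -0.9, 0], [0, 0, 0], 1],
    [[53, -1.1, 0], [0, 0, 0], 1],
    [[65, -1.4, 0], [0, 0, 0], 1],
    [[77, -1.6, 0], [0, 0, 0], 1],
    [[89, -1.9, 0], [0, 0, 0], 1],
    [[101, -2.1, 0], [0, 0, 0], 1],
    [[113, -2.4, 0], [0, 0, 0], 1],
    [[124, -2.6, 0], [0, 0, 0], 1],
    [[134, -2.8, 0], [0, 0, 0], 1],
    [[142, -3, 0], [0, 0, 0], 1],
    [[149, -3.1, 0], [0, 0, 0], 1],
    [[154, -3.2, 0], [0, 0, 0], 1],
    [[158, -3.3, 0], [0, 0, 0], 1],
    [[160, -3.4, 0], [0, 0, 0], 1],
    [[162, -3.4, 0], [0, 0, 0], 1],
    [[162, -3.4, 0], [0, 0, 0], 1],
  ],
)

```text
time_s: 50.3
ee_pos: [0.6015, -0.0287, 0.0523]
orientation: [-0.001, 0.01, 1.0, 0.0]
ft_force: [-12.2, 1.9, 8.2]
opening: 0.158
```

Run:
```python
from m1 import *
p,_,o=cur(); print(p,o["ft_force"])
c=snap("scene","s24.png")
cv2.imwrite("pics/s24z.png",cv2.resize(c["im"][190:360,190:370,::-1],None,fx=3.5,fy=3.5,interpolation=cv2.INTER_CUBIC))
```

```text
[ 0.60146085 -0.02870525  0.05233034] [-12.24293712   1.92406121   8.20728742]
```

View pics/s24z.png

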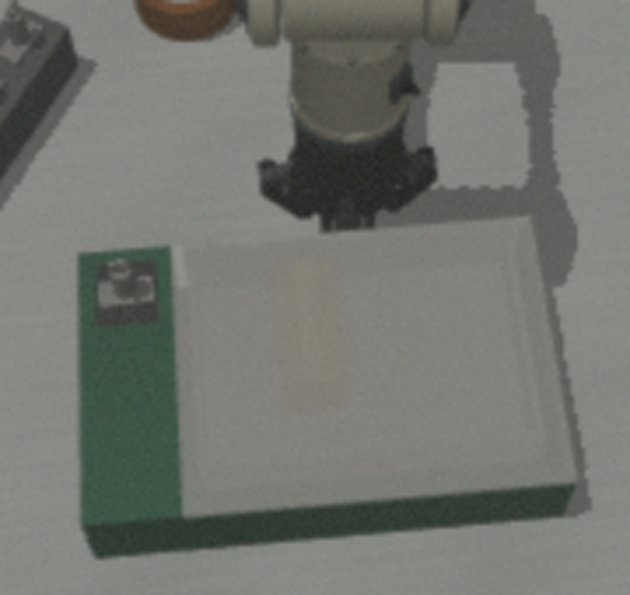

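send_rows(
  commands=[
    [[-1.5, 0, 0], [0, 0, 0], 0],
    [[-1.5, 0, 0], [0, 0, 0], 0],
    [[-1.5, 0, 0], [0, 0, 0], 0],
    [[-1.5, 0, 50], [0, 0, 0], 0],
    [[-1.5, 0, 100], [0, 0, 0], 0],
    [[-1.5, 0, 145], [0, 0, -0.18], 0],
    [[15, -50, 145], [0, 0, -0.36], 0],
    [[35, -100, 145], [0, 0, -0.54], 0],
    [[55, -150, 145], [0, 0, -0.72], 0],
    [[55, -166, 145], [0, 0, -0.9], 0],
    [[55, -166, 145], [0, 0, -1.08], 0],
    [[55, -166, 145], [0, 0, -1.26], 0],
    [[55, -166, 145], [0, 0, -1.44], 0],
    [[55, -166, 145], [0, 0, -1.54], 0],
    [[55, -166, 145], [0, 0, -1.54], 0],
    [[55, -166, 145], [0, 0, -1.54], 0],
  ],
)

```text
time_s: 52.35
ee_pos: [0.6565, -0.1947, 0.1972]
orientation: [-0.0, 0.702, 0.712, 0.001]
ft_force: [0.0, 0.1, 0.8]
opening: 0.999
```

Run:
```python
from m1 import *
c=snap("wrist","w25.png"); goto(.6564,-.1953,.107,90.6)
cv2.imwrite("pics/w25z.png",cv2.resize(c["im"][:,:,::-1],(800,600),interpolation=cv2.INTER_CUBIC))
```

```text
delta mm [-0.1, -0.6, -90.2] rot [-0.002, 0.0, -0.003] t 52.4
```

View pics/w25z.png

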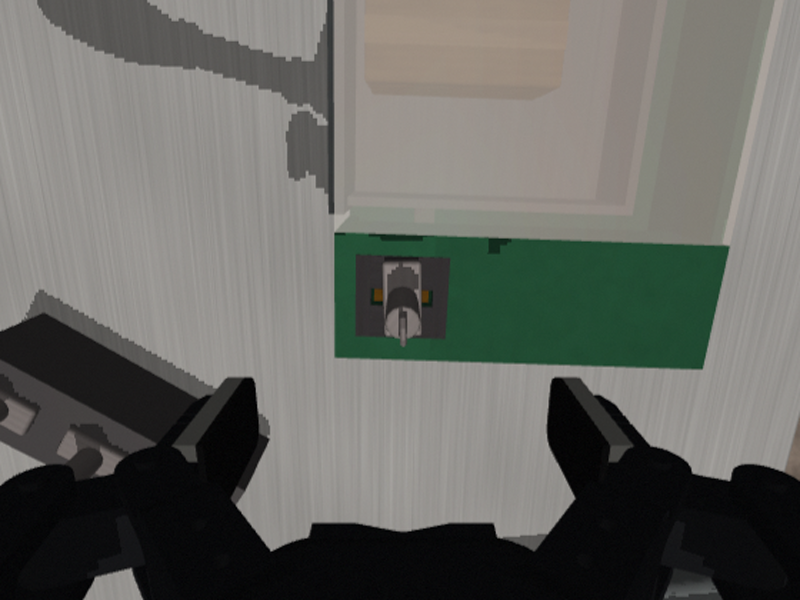

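send_rows(
  commands=[
    [[0, -0.6, -40], [-0.002, 0, -0.003], 0],
    [[0, -0.6, -75], [-0.002, 0, -0.003], 0],
    [[0, -0.6, -90], [-0.002, 0, -0.003], 0],
    [[0, -0.6, -90.5], [-0.002, 0, -0.003], 0.6],
    [[0, -0.6, -90.5], [-0.002, 0, -0.003], 1],
    [[0, -0.6, -90.5], [-0.002, 0, -0.003], 1],
    [[0, -0.6, -90.5], [-0.002, 0, -0.003], 1],
    [[0, -0.6, -90.5], [-0.002, 0, -0.003], 1],
    [[0, -0.6, -90.5], [-0.002, 0, -0.003], 1],
  ],
  force=70,
)

```text
time_s: 53.52
ee_pos: [0.6569, -0.1955, 0.1084]
orientation: [0.001, 0.703, 0.711, 0.0]
ft_force: [-2.5, -0.1, 5.1]
opening: 0.163
```

Now turn it back counter-clockwise.

send_rows(
  commands=[
    [[-0.3, 0, -1], [0, 0, 0.14], 1],
    [[-0.3, 0, -1], [0, 0, 0.28], 1],
    [[-0.3, 0, -1], [0, 0, 0.42], 1],
    [[-0.3, 0, -1], [0, 0, 0.56], 1],
    [[-0.3, 0, -1], [0, 0, 0.7], 1],
    [[-0.3, 0, -1], [0, 0, 0.84], 1],
    [[-0.3, 0, -1], [0, 0, 0.98], 1],
    [[-0.3, 0, -1], [0, 0, 1.12], 1],
    [[-0.3, 0, -1], [0, 0, 1.26], 1],
    [[-0.3, 0, -1], [0, 0, 1.4], 1],
    [[-0.3, 0, -1], [0, 0, 1.5], 1],
    [[-0.3, 0, -1], [0, 0, 1.54], 1],
    [[-0.3, 0, -1], [0, 0, 1.54], 1],
  ],
)

```text
time_s: 55.15
ee_pos: [0.6572, -0.195, 0.1084]
orientation: [0.002, 0.01, 1.0, 0.001]
ft_force: [0.6, 2.9, 3.8]
opening: 0.168
```

Run:
```python
from m1 import *
p,Rc,o=cur(); print(p,np.round(o["orientation"],4),np.round(o["ft_force"],2),np.round(o["torque"],3),np.round(o["joints"],3))
c=snap("wrist","w26.png")
cv2.imwrite("pics/w26z.png",cv2.resize(c["im"][140:340,180:400,::-1],None,fx=3,fy=3,interpolation=cv2.INTER_CUBIC))
```

```text
[ 0.65721895 -0.19497442  0.10838273] [0.0016 0.0102 0.9999 0.0014] [0.59 2.94 3.84] [ 0.609 -0.153 -0.008] [-0.34   0.333  1.197  0.004  1.609 -1.89 ]
```

View pics/w26z.png

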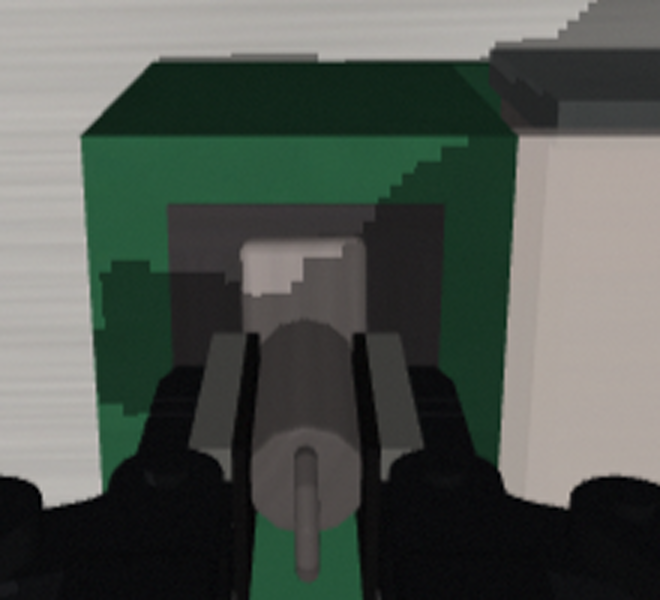

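send_rows(
  commands=[
    [[0, 0, -1], [0, 0, 0.05], 1],
    [[0, 0, -1], [0, 0, 0.1], 1],
    [[0, 0, -1], [0, 0, 0.15], 1],
    [[0, 0, -1], [0, 0, 0.19], 1],
    [[0, 0, -1], [0, 0, 0.19], 1],
  ],
)

```text
time_s: 55.82
ee_pos: [0.6574, -0.1948, 0.1084]
orientation: [0.002, -0.084, 0.996, 0.001]
ft_force: [-1.1, 2.6, 6.6]
opening: 0.162
```

Run:
```python
from m1 import *
p,Rc,o=cur(); print(p,np.round(o["orientation"],4),np.round(o["ft_force"],2),np.round(o["torque"],3),np.round(o["joints"],3))
c=snap("wrist","w27.png")
cv2.imwrite("pics/w27z.png",cv2.resize(c["im"][140:340,180:400,::-1],None,fx=3,fy=3,interpolation=cv2.INTER_CUBIC))
```

```text
[ 0.65736947 -0.19479651  0.10838339] [ 0.0019 -0.0842  0.9964  0.0015] [-1.1   2.65  6.58] [ 0.467  0.231 -0.127] [-0.34   0.334  1.197  0.004  1.609 -2.079]
```

View pics/w27z.png

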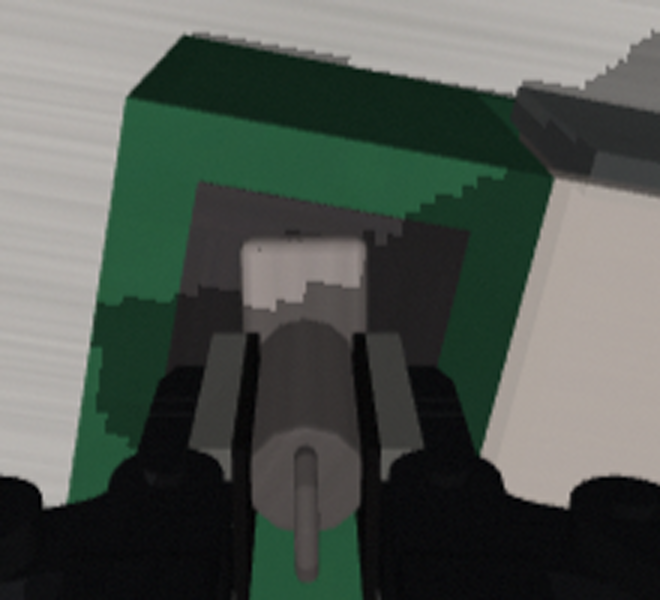

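send_rows(
  commands=[
    [[-0.5, -0.3, -0.5], [0, 0, -0.1], 1],
    [[-0.5, -0.3, 0], [0, 0, -0.185], 1],
    [[-0.5, -0.3, 0], [0, 0, -0.185], 1],
    [[-0.5, -0.3, 4], [0, 0, -0.185], 1],
    [[-0.5, -0.3, 10], [0, 0, -0.185], 1],
  ],
)

```text
time_s: 56.5
ee_pos: [0.6563, -0.1951, 0.1174]
orientation: [0.001, 0.008, 1.0, 0.002]
ft_force: [0.0, 0.4, -1.2]
opening: 0.159
```

send_rows(
  commands=[
    [[0, 0, 30], [0, 0, 0], 1],
    [[0, 0, 65], [0, 0, 0], 1],
    [[0, 0, 88], [0, 0, 0], 1],
    [[-20, -20, 88], [0, 0, -0.1], 1],
    [[-60, -60, 88], [0, 0, -0.25], 1],
    [[-100, -102, 88], [0, 0, -0.42], 1],
    [[-136, -140, 88], [0, 0, -0.56], 1],
    [[-136, -140, 88], [0, 0, -0.56], 1],
    [[-136, -140, 88], [0, 0, -0.56], 1],
    [[-136, -140, 88], [0, 0, -0.56], 1],
  ],
)

```text
time_s: 57.75
ee_pos: [0.5211, -0.334, 0.2052]
orientation: [0.001, 0.283, 0.959, 0.002]
ft_force: [0.1, -1.3, -1.1]
opening: 0.165
```

Run:
```python
from m1 import *
goto(.5202,-.3351,.1965,147)
c=snap("wrist","w28.png")
cv2.imwrite("pics/w28z.png",cv2.resize(c["im"][140:340,180:400,::-1],None,fx=3,fy=3,interpolation=cv2.INTER_CUBIC))
a=cv2.imread("pics/w3.png"); cv2.imwrite("pics/w3z.png",cv2.resize(a[140:340,180:400],None,fx=3,fy=3,interpolation=cv2.INTER_CUBIC))
```

```text
delta mm [-0.9, -1.1, -8.7] rot [-0.002, 0.003, -0.002] t 57.75
```

View pics/w28z.png

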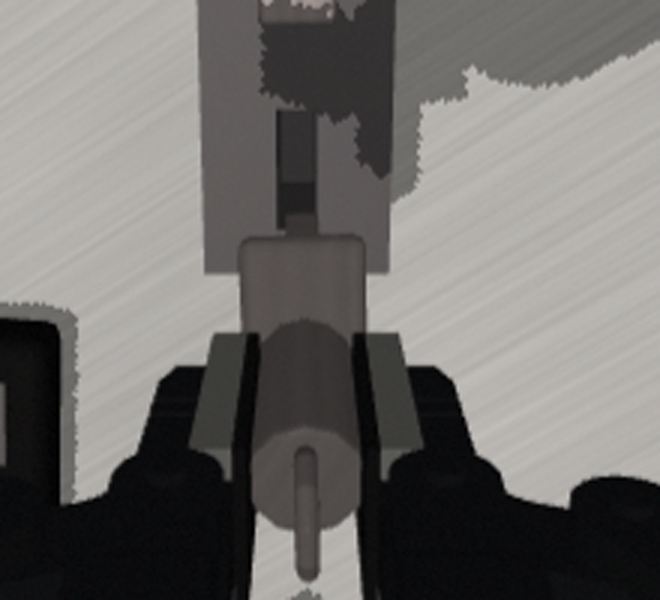

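View pics/w3z.png

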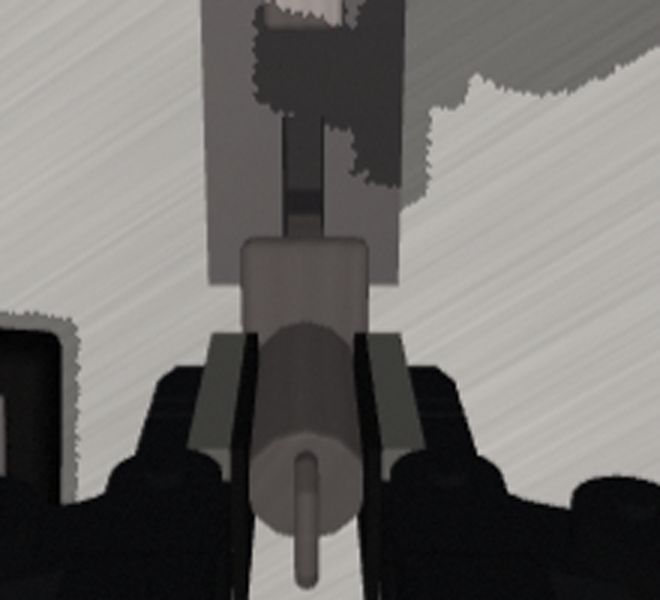

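send_rows(
  commands=[
    [[-0.9, -1.1, -30], [-0.002, 0.003, -0.002], 1],
    [[-0.9, -1.1, -55], [-0.002, 0.003, -0.002], 1],
    [[-0.9, -1.1, -65], [-0.002, 0.003, -0.002], 1],
    [[-0.9, -1.1, -72], [-0.002, 0.003, -0.002], 1],
    [[-0.9, -1.1, -78], [-0.002, 0.003, -0.002], 1],
    [[-0.9, -1.1, -80], [-0.002, 0.003, -0.002], 1],
  ],
)

```text
time_s: 58.55
ee_pos: [0.5204, -0.3351, 0.1256]
orientation: [0.0, 0.284, 0.959, -0.0]
ft_force: [-0.3, 0.4, -0.8]
opening: 0.163
```

Run:
```python
from m1 import *
goto(.5202,-.3351,.0884,147); print(cur()[2]["ft_force"])
```

```text
delta mm [-0.2, 0.0, -37.2] rot [0.0, 0.001, -0.0] t 58.55
[-0.29428762  0.39431961 -0.82891892]
```

Tip is ~11 mm in the slot, no force. Continue down.

send_rows(
  commands=[
    [[-0.2, 0, -10], [0, 0, 0], 1],
    [[-0.2, 0, -20], [0, 0, 0], 1],
    [[-0.2, 0, -30], [0, 0, 0], 1],
    [[-0.2, 0, -36], [0, 0, 0], 1],
    [[-0.2, 0, -38.5], [0, 0, 0], 1],
    [[-0.2, 0, -38.5], [0, 0, 0], 1],
  ],
)

```text
time_s: 59.3
ee_pos: [0.5203, -0.3353, 0.0884]
orientation: [0.001, 0.284, 0.959, -0.0]
ft_force: [-2.5, 1.7, 4.7]
opening: 0.161
```

Seated. Release and rise to inspect.

send_rows(
  commands=[
    [[0, 0, 0.3], [0, 0, 0], 1],
    [[0, 0, 0.3], [0, 0, 0], 0],
    [[0, 0, 0.3], [0, 0, 0], 0],
    [[0, 0, 0.3], [0, 0, 0], 0],
    [[0, 0, 0.3], [0, 0, 0], 0],
    [[0, 0, 50], [0, 0, 0], 0],
    [[0, 0, 100], [0, 0, 0], 0],
    [[0, 40, 150], [0, 0, 0], 0],
    [[10, 75, 200], [0, 0, 0], 0],
    [[11, 75, 218], [0, 0, 0], 0],
    [[11, 75, 218], [0, 0, 0], 0],
    [[11, 75, 218], [0, 0, 0], 0],
  ],
)

```text
time_s: 60.8
ee_pos: [0.531, -0.2605, 0.3045]
orientation: [-0.0, 0.284, 0.959, -0.0]
ft_force: [1.2, 0.3, 0.4]
opening: 1.001
```

Run:
```python
from m1 import *
c=snap("wrist","w30.png")
cv2.imwrite("pics/w30z.png",cv2.resize(c["im"][:,:,::-1],(800,600),interpolation=cv2.INTER_CUBIC))
c=snap("scene","s30.png")
cv2.imwrite("pics/s30z.png",cv2.resize(c["im"][130:370,70:480,::-1],None,fx=1.95,fy=1.95,interpolation=cv2.INTER_CUBIC))
```

```text
(no output)
```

View pics/w30z.png

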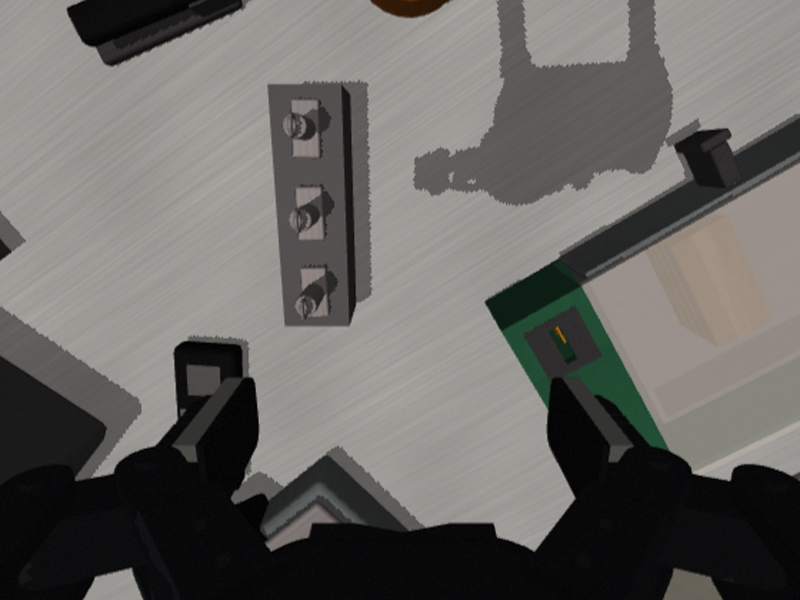

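View pics/s30z.png

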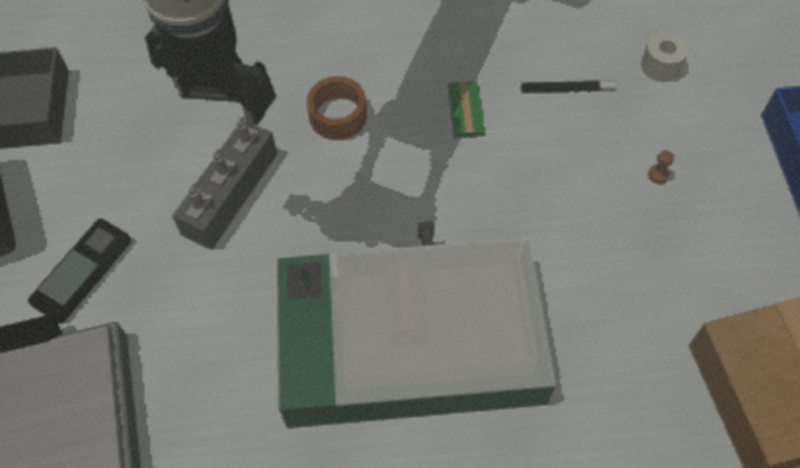

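Run:
```python
import cv2,numpy as np
a=cv2.imread("pics/w1.png");b=cv2.imread("pics/w30.png")
f=lambda i,x,y,w,h,s: cv2.resize(i[y:y+h,x:x+w],None,fx=s,fy=s,interpolation=cv2.INTER_CUBIC)
cv2.imwrite("pics/cmp.png",np.hstack([f(a,365,210,60,60,5),f(b,365,210,60,60,5)]))
cv2.imwrite("pics/pile.png",f(b,445,140,110,110,5))
```

```text
(no output)
```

View pics/cmp.png

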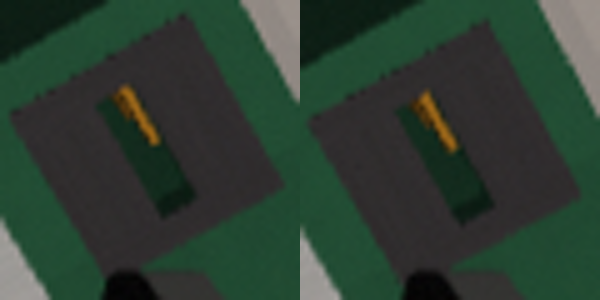

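View pics/pile.png

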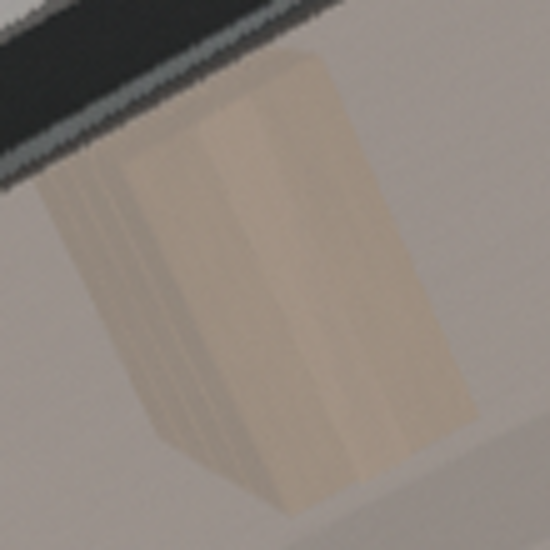

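```bash
python3 -c "
from bench import r
print(r.job_done(), r.get_obs()['time_s'])"
```

```text
the job is handed in; nothing more can be done
the job is handed in; nothing more can be done
```

The job is done and handed in at about 61 s. The first key I tried, the one in the slot farthest from the robot, was the right one and turned a clean quarter turn, so the other two were never moved. I pulled the drawer fully out and stacked all four brown cartons in one pile, top side up. The green look-alike was left alone. I then pushed the drawer back to its stop, locked it and put the key back upright in its slot.

**Carton knocked aside:** the first carton was moved about 4 cm inside the drawer while I was fetching the second. I built the pile where it then lay, left of centre as seen from the front camera.

**Last checks:**
- **Drawer:** it went back the full 160 mm, and I felt 12 N of resistance at the stop.
- **Lock:** I turned the key back past zero until it hit the stop. The keyhole then looked the same as at the start. I did not tug the drawer to test the bolt.
- **Stand:** all three keys stand upright.
- **Other things:** in the last picture everything else on the table is where it was.
- **Pile:** it looks straight and flush through the clear top. One set of measurements put the four centres up to 1.8 mm apart along their length. The front-face view gave under about 0.5 mm between the top and bottom cartons. A few thin ledges, about 1 mm, showed on the back end.

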